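# Empty the capsule caddy into the pedal bin

## Robot

A 6-joint arm with a two-finger parallel gripper is mounted at the origin on the work surface. World frame = base frame: x ahead of the robot, y to its left, z up, the work surface at z = 0. Lengths are in mm, angles in rad, forces in N, time in s.
With the tool pointing down it reaches from about 350 to 925 mm from the base axis. Payload 6.4 kg.
Tool frame: the origin (TCP) lies at the very end of the fingers, on their centre line; the grasp point (between the pads) lies 19 mm behind it; z points along the fingers, y is the direction in which the jaws open and shut (so a half turn about z gives the same grasp; the last joint's range is limited). The gripper opens to 85 mm and grips with 20 to 120 N. Pads are 22 mm wide; open, the fingers measure 114 mm over their backs; the gripper's body (76 mm by 85 mm) begins 54 mm behind the grasp point. The pads swing forward as they close: fully open they stand 13 mm farther back than shut.
Start: joints at [1.151, 0.245, 1.558, -0, 1.339, -0.174], TCP at [158.162, 630.475, 231.29] pointing down, gripper open.
Joint ranges: [-3.13, 3.13], [-1.02, 2.26], [0.13, 2.54], [-0.95, 4.09], [0.21, 2.88], [-2.74, 2.74]. Speed limits (rad/s): [2.57, 2.57, 3.14, 3.14, 3.14, 3.14].

## Interface

Orientations are given as a 3x3 rotation matrix whose columns are the frame's x, y, z axes.
In Python, from bench import sensors, imaging, manip gives the robot as it stands.
- The arm moves only by the tool step_arm, never from a script. Its arguments are lists of equal length, an entry for each row: "slide": the shift along the world's x, y, z in units of 25 mm (1.0 is 25 mm), a list of three; "delta_rot": the turn, a rotation vector about the world's x, y, z in units of 5 degrees (1.0 is 5 degrees), a list of three; "grip": the opening, from 0 (shut) to 1 (fully open). A call has 1 to 10 rows; each row shifts and turns the pose as measured when the row begins; what a row does not reach is not made up. A row lasts 1/12 s, in which the tool goes at most 41.7 mm and 7.16 degrees, less where a joint would pass 70% of its speed; a pose out of reach is approached as far as the arm can. A call is refused whole if a number of a shift passes 1 or a number of a turn 1, either way. A call with a gripper value outside its range is refused whole. The fingers move at their own pace and stop on an object; the grip force is fixed at half the most. Time passes only in rows, so rows that do not move let the fingers close. It gives the time, the measured TCP pose, the force and the opening at its end, in the units of the state.
- sensors.get_state(): the state, without advancing time (a new reading comes with each control period).
- imaging.snapshot(name): name is "scene" or "top" or "wrist"; returns (picture, depth): 400x640x3 uint8, blue, green, red; 400x640 float32, mm along the optical axis (not along the pixel's ray), 0 where there is no reading.
- imaging.camera_info(name): a dict with "mtx" (3x3 intrinsics, pixels), "R" (3x3) and "t" (3): a world point X has camera coordinates R X + t; the wrist camera has in their place "tool_from_camera" (4x4, takes a point from camera to tool coordinates, whose origin is the TCP and whose axes are the flange's). Camera axes: x right, y down, z forward; pixel columns grow to the right and rows downward; lengths in mm; the calibration is good to about 2 mm. A picture is of the moment at which its call begins: read the wrist's pose just before it. camera_info takes no time and is no camera call.
- manip.finish_job(): hands the job in, once; it reports no verdict.
Trained networks look in the newest picture that a camera, given by its name, has taken for a name from the list of things; names that differ only in an ending like _2 or _b are one class to them, and where a whole thing is asked for, a point or a joint stands for the part that bears it (a point fixed in the world has none). Each returns a list of dicts, best first, with "score" (0 to 1); they miss things now and then, are a little off and sometimes report something else, mostly with a low value. They report only what shows in the picture. A call takes as long as a camera call.
- imaging.outline_of(camera, target): "pixels" (400x640 bool, what is visible of it) and "rect" ([left, top, width, height] as shares, 0 to 1, of the picture: columns of its width, rows of its height, round what is visible of it).
- imaging.pinpoint(camera, target): "point" ([column, row] as shares, 0 to 1, of the picture: columns of its width, rows of its height: a listed point, or the origin of a listed thing).
The state is a dict: "t": time; "joints": joint angles; "dq": joint speeds; "joint_torque": joint torques, N m; "tool_pos": TCP position; "ee_rot": TCP orientation; "wrist_force": force on the tool from outside, world axes, zero at the start; "torque": the same for the moment, N m; "finger_gap": finger opening in mm.
Only numpy, scipy, OpenCV 4.12 (cv2) and the standard library are available. Lean on these libraries where they do the work, as an engineer would, in place of code of your own. Each camera call takes 0.05 s, during which the arm holds its last target. There are 200 camera calls.

## Task

Clear away the spent coffee capsules: put the little bin's lever right down so that its lid stands open, hold the flap-front caddy over the bin and tip it just far enough (never as far as standing it on its end) that the flap swings open and its capsules slide out into the bin, and drop in the capsules lying loose on the counter too. Finish with the empty caddy standing upright on its cork mat and the bin's lid shut again (raising the lever shuts it), and leave the other things on the counter where they are.

Things in the scene. Friction and masses are not known exactly. Their poses are not given: they have to be found in the camera images.
- bin: Small stainless counter-top pedal bin, fixed to the counter, open box 170 mm (its x) by 180 mm (its y) by 120 mm high, walls 4 mm, inner floor 4 mm up. Origin: centre of its underside. Its lever sticks out of its -y side and its lid is hinged along the top of its +y side. Its yaw varies a little.
- bin_lid (a joint): Angle of the bin's flat black lid (176 by 184 mm, 7 mm thick): 0 shut (its top 130 mm above the counter), 1.74 rad wide open, standing a little beyond upright along the bin's +y side. Moved by the lever only: lid angle = 2.9 x lever angle.
- bin_lever (a joint): Angle of the lever: 0 raised (points up 0.3 rad above level), 0.6 rad fully down (0.3 rad below level). About 3 to 5 N at the tip moves it. Pressed to its lower stop it stays down by itself and the lid stays open; raised back to 0 the lid is shut and stays shut; let go near the top it falls shut.
- lever_tip (a point): Centre of the black roller at the lever's tip: a cylinder 28 mm long (along the bin's x) and 18 mm in diameter, on a flat steel bar 14 mm wide. It can be pinched from above by its two flat ends (fingers closing along the bin's x). About 104 mm above the counter when raised, 36 mm when down. The roller turns with the lever about the pivot.
- lever_pivot (a point): The lever's pivot, 70 mm above the counter just outside the bin's -y side (axis along the bin's x); the roller's centre is 115 mm from it.
- caddy: White plastic caddy, loose, about 0.25 kg: a box 94 mm (its x) by 86 mm (its y) by 46 mm high, its -x end a clear flap. Inside (78 wide, 38 high, floor 4 mm up) lie two to four capsules in one layer. Origin: centre of the underside; z up. At the start it stands on the mat, mouth roughly to the robot. Tipped mouth down, they start to slide at 0.25 to 0.4 rad; all are out by about 0.65.
- caddy_grip (a point): Middle of the caddy's wooden grip, a fin on top of the box over its centre: 14 mm thick (caddy's x), 60 mm long (caddy's y), from 46 to 88 mm above the caddy's underside. This point is 74 mm above the underside.
- caddy_lip (a point): Middle of the lower edge of the caddy's mouth: 47 mm from the caddy's origin towards its -x, 4 mm above the underside.
- flap (a joint): Angle of the caddy's flap, hinged along the top edge of the mouth (47 mm from the caddy's origin towards its -x, 43 mm above the underside), 38 mm deep: 0 shut, 1.6 rad wide open outwards. It hangs shut by its own weight when the caddy is upright, and swings out freely when the mouth end is tipped down.
- mat: Cork mat fixed on the counter, 112 by 108 mm, 3 mm thick, under the caddy at the start. Origin: centre of its underside.
- pod0: Spent coffee capsule, squat smooth aluminium cylinder, 34 mm in diameter and 26 mm high, 14 g; origin: centre of its flat underside, z along its axis. Inside the caddy at the start, or absent.
- pod1: Spent coffee capsule, squat smooth aluminium cylinder, 34 mm in diameter and 26 mm high, 14 g; origin: centre of its flat underside, z along its axis. Inside the caddy at the start, or absent.
- pod2: Spent coffee capsule, squat smooth aluminium cylinder, 34 mm in diameter and 26 mm high, 14 g; origin: centre of its flat underside, z along its axis. Inside the caddy at the start, or absent.
- pod3: Spent coffee capsule, squat smooth aluminium cylinder, 34 mm in diameter and 26 mm high, 14 g; origin: centre of its flat underside, z along its axis. Inside the caddy at the start, or absent.
- pod4: Spent coffee capsule, squat smooth aluminium cylinder, 34 mm in diameter and 26 mm high, 14 g; origin: centre of its flat underside, z along its axis. Loose on the counter between bin and caddy at the start, or absent.
- pod5: Spent coffee capsule, squat smooth aluminium cylinder, 34 mm in diameter and 26 mm high, 14 g; origin: centre of its flat underside, z along its axis. Loose on the counter between bin and caddy at the start, or absent.
- pod6: Spent coffee capsule, squat smooth aluminium cylinder, 34 mm in diameter and 26 mm high, 14 g; origin: centre of its flat underside, z along its axis. Loose on the counter between bin and caddy at the start, or absent.
- bowl: Glass bowl, 110 mm across, 50 mm high: leave alone. Origin under its centre.
- wheel: White plastic pastry wheel lying flat, about 195 mm long, wheel 60 mm across: leave alone.
- scraper: Stainless dough scraper lying flat, 100 by 130 mm, black handle: leave alone.
- mug: White mug, 80 mm across, 90 mm high: leave alone. Origin under its centre.
- jar: Amber glass jar with steel cap, 60 mm across, 100 mm high: leave alone. Origin under its centre.

How it is judged (in metres and radians):
On the way, in this order (a step that is already met when the one before it is completed fails the run):
1. the lever is put down and the bin's lid stands open (value of joint bin_lid above 1.5 rad), for 0.2 s.
2. the caddy is tipped over the bin and its flap swings open (value of joint flap above 0.3 rad and angle between caddy's own z axis and vertical above 0.3 rad and horizontal distance between caddy and bin below 0.17 m and height (world z) of caddy above 0.1 m), for 0.05 s.
3. every capsule, from the caddy and from the counter, is in the bin (x of pod0 in the frame of bin between -0.083 and 0.083 m and y of pod0 in the frame of bin between -0.088 and 0.088 m and z of each of pod0, pod1, pod2, pod3, pod4, pod5, pod6 in the frame of bin below 0.1 m and x of pod1 in the frame of bin between -0.083 and 0.083 m and y of pod1 in the frame of bin between -0.088 and 0.088 m and x of pod2 in the frame of bin between -0.083 and 0.083 m and y of pod2 in the frame of bin between -0.088 and 0.088 m and x of pod3 in the frame of bin between -0.083 and 0.083 m and y of pod3 in the frame of bin between -0.088 and 0.088 m and x of pod4 in the frame of bin between -0.083 and 0.083 m and y of pod4 in the frame of bin between -0.088 and 0.088 m and x of pod5 in the frame of bin between -0.083 and 0.083 m and y of pod5 in the frame of bin between -0.088 and 0.088 m and x of pod6 in the frame of bin between -0.083 and 0.083 m and y of pod6 in the frame of bin between -0.088 and 0.088 m), for 0.2 s.
At the end, for the whole second after the job is handed in: Every capsule is in the bin, the lid is shut (lid angle under 0.12 rad), and the caddy stands released and at rest, upright (within 0.1 rad) on the cork mat, its centre within 35 mm of the mat's (all of step 3 and value of joint bin_lid below 0.12 rad and horizontal distance between caddy and mat below 0.035 m and height (world z) of caddy below 0.012 m and angle between caddy's own z axis and vertical below 0.1 rad and linear speed of caddy below 0.02 m/s); the robot touches nothing.
It fails at once if the caddy is tipped as far as standing on its end (1.4 rad) (angle between caddy's own z axis and vertical above 1.4 rad).
It fails at once if one of the other things on the counter is shifted by more than 40 mm (distance of any of bowl, wheel, scraper, mug, jar from where it was at the start of the episode above 0.04 m).
Of pod0, pod1, pod2, pod3 only 2 to 4 are there at a start; the rules pass over those that are not, and their reading is None.
Of pod4, pod5, pod6 only 2 to 3 are there at a start; the rules pass over those that are not, and their reading is None.
At some moment in a run one of pod4, pod5, pod6 may be knocked a few centimetres aside while the robot is not near it.
It also fails if it takes over 208 s, if anything falls off the work surface, if the arm or the gripper's body presses on something with over 40 N, if the wrist force passes 120 N, or if a joint passes its speed limit or range.

## Working session

There is one attempt and no reset: what is moved stays moved. The work goes in short steps, Python scripts to look and compute and a tool call to move; the robot and the scene stay as the last step left them, time stands still between calls to the robot, and variables do not carry over. Pictures are saved under pics/ and viewed, about 12 in all and at most 16, crops included, and the job is handed in when it is done.

Besides the shell and the picture viewer there is one more tool, called by a JSON object that holds its "fn" and its "kwargs", one argument or row to a line. step_arm: Moves the arm, as the interface text tells. Its arguments: {"type":"object","properties":{"slide":{"type":"array","items":{"type":"array","items":{"type":"number"}}},"delta_rot":{"type":"array","items":{"type":"array","items":{"type":"number"}}},"grip":{"type":"array","items":{"type":"number"}}},"required":["slide","delta_rot","grip"]}

```bash
ls; mkdir -p pics; cat > h.py <<'E'
import numpy as np, cv2
from bench import sensors, imaging, manip
np.set_printoptions(precision=1,suppress=True)
def cam(n):
    i=imaging.camera_info(n); K=np.array(i["mtx"])
    if n=="wrist":
        s=sensors.get_state(); T=np.eye(4); T[:3,:3]=s["ee_rot"]; T[:3,3]=s["tool_pos"]
        M=T@np.array(i["tool_from_camera"]); return K,M[:3,:3],M[:3,3]
    R=np.array(i["R"]); return K,R.T,-R.T@np.array(i["t"])
def ray(C,px,z):  # pixel -> world at height z
    K,R,o=C; d=R@np.linalg.solve(K,[px[0],px[1],1]); return o+d*(z-o[2])/d[2]
def dep(C,uv,d): # uv Nx2, depth N
    K,R,o=C; p=np.linalg.solve(K,np.c_[uv,np.ones(len(uv))].T)*d; return (R@p).T+o
def mask_pts(C,m,depth):
    v,u=np.nonzero(m&(depth>0)); return dep(C,np.c_[u,v],depth[v,u])
def snap(n,save=None):
    C=cam(n); im,d=imaging.snapshot(n)
    if save: cv2.imwrite("pics/"+save+".png",im)
    return C,im,d
def pin(C,n,t,z):
    return [(round(r["score"],2),np.array([r["point"][0]*640,r["point"][1]*400]),ray(C,[r["point"][0]*640,r["point"][1]*400],z)) for r in imaging.pinpoint(n,t)]
E
python3 - <<'E'
from h import *
s=sensors.get_state(); print(s["t"],s["tool_pos"],s["finger_gap"]); print(np.array(s["ee_rot"]))
for n in("top","scene"):
    C,im,d=snap(n,n+"0"); print(n,C[2])
    for t,z in(("bin",0),("lever_tip",104),("lever_pivot",70),("caddy",3),("caddy_grip",77),("caddy_lip",7),("mat",0),("pod4",0)):
        for r in pin(C,n,t,z): print(t,*r)
E
```

```text
pics
0.0 [157.9 630.  230.2] 85.06328708227946
[[-1.   0.2 -0. ]
 [ 0.2  1.  -0. ]
 [ 0.  -0.  -1. ]]
top [ 368.6    9.6 1058.4]
bin 0.85 [220.2 206.5] [577.4 287.1   0. ]
lever_tip 0.78 [297.1 185.5] [604.9  82.1 104. ]
lever_tip 0.63 [473.9 161.6] [ 658.1 -332.8  104. ]
lever_pivot 0.55 [252.4 193.7] [594.2 192.2  70. ]
lever_pivot 0.33 [217.6 206.1] [564.6 275.1  70. ]
caddy 0.71 [431.  211.5] [ 558.3 -250.5    3. ]
caddy 0.27 [253.2 192.9] [611.5 202.7   3. ]
caddy_grip 0.58 [439.2 209. ] [ 550.8 -252.    77. ]
caddy_lip 0.72 [431.4 229.7] [ 511.3 -248.     7. ]
pod4 0.62 [345.8 249.9] [463.2 -32.9   0. ]
pod4 0.46 [358.4 218.1] [543.6 -66.3   0. ]
scene [1291.2 -105.3  655.2]
bin 0.72 [429.6 224.3] [578.4 283.    0. ]
lever_tip 0.82 [358.3 204.1] [603.7  79.7 104. ]
lever_tip 0.22 [300.2 252.7] [747. -69. 104.]
lever_pivot 0.66 [396.7 208.9] [590.2 181.1  70. ]
caddy 0.74 [220.9 234.1] [ 561.  -254.6    3. ]
caddy_grip 0.72 [213.6 210.6] [ 558. -262.   77.]
caddy_lip 0.57 [222.8 221.1] [ 515.7 -253.     7. ]
mat 0.7 [222.9 236.8] [ 568.4 -249.6    0. ]
pod4 0.54 [300.3 255. ] [652.  -62.7   0. ]
pod4 0.53 [303.9 203.5] [455.3 -36.2   0. ]
pod4 0.43 [296.2 224.8] [542.7 -64.2   0. ]
```

```bash
python3 - <<'E'
import cv2
a=cv2.imread("pics/top0.png");b=cv2.imread("pics/scene0.png")
cv2.imwrite("pics/top0c.png",cv2.resize(a[60:400,100:580],(800,566)))
E
```

```text
(no output)
```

View pics/top0c.png

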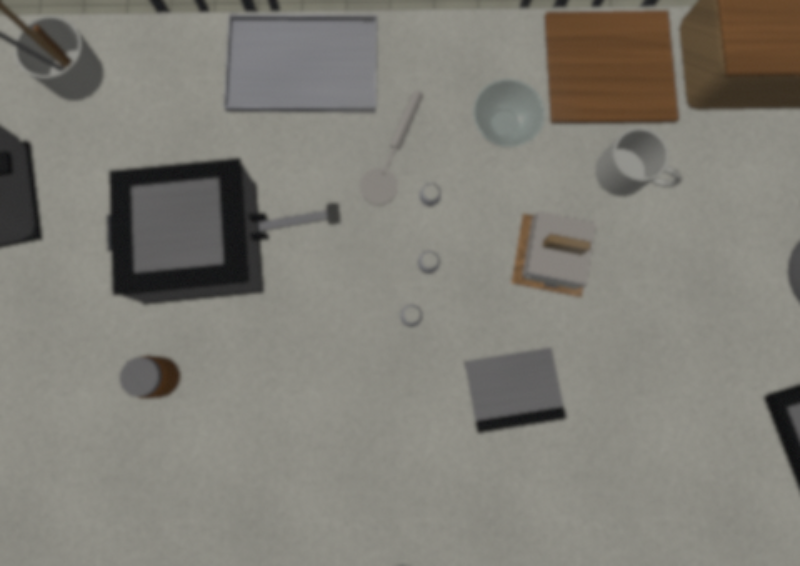

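View pics/scene0.png

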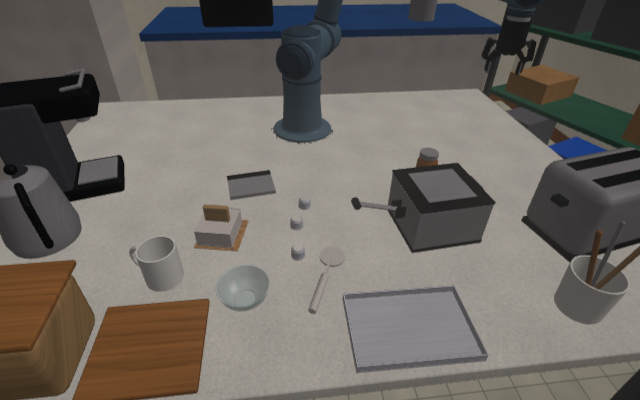

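The pictures show the shut bin at left with its lever pointing to −y, three loose pods at crop pixels (430,193), (429,261) and (412,315), and the caddy on its mat at (555,250). The wheel head lies close to the upper pod. Next I refine these positions with depth.

```bash
cat > m.py <<'E'
from h import *
def pods(n,lo=15,hi=35):
    C,im,d=snap(n); out=[]
    for r in imaging.outline_of(n,"pod4"):
        P=mask_pts(C,r["pixels"],d)
        if len(P)<5: continue
        T=P[P[:,2]>P[:,2].max()-6]; 
        c,rad=cv2.minEnclosingCircle(T[:,:2].astype(np.float32))
        v,u=np.nonzero(r["pixels"]); 
        out.append((round(r["score"],2),np.array(c),rad,np.percentile(P[:,2],[5,90]),[u.mean(),v.mean()],ray(C,[u.mean(),v.mean()],20)[:2]))
    return out
E
python3 - <<'E'
from m import *
for n in("top","scene"):
    C,im,d=snap(n)
    for t in("bin","lever_tip","caddy","caddy_grip","mat"):
        for r in imaging.outline_of(n,t)[:1]:
            P=mask_pts(C,r["pixels"],d); print(n,t,round(r["score"],2),len(P),"z",np.percentile(P[:,2],[2,50,98]))
            zr={"bin":(122,140),"lever_tip":(95,125),"caddy":(44,60),"caddy_grip":(80,100),"mat":(-5,12)}[t]
            Q=P[(P[:,2]>zr[0])&(P[:,2]<zr[1])]
            if len(Q)>4:
                b=cv2.minAreaRect(Q[:,:2].astype(np.float32)); print("   ",len(Q),Q.mean(0),b)
    print(n); [print(*p) for p in pods(n)]
E
```

```text
top bin 0.84 7603 z [ 12.2 128.3 132.6]
    6127 [576.4 286.  128.8] ((578.6130981445312, 289.17181396484375), (176.84410095214844, 189.98129272460938), 5.255677700042725)
top lever_tip 0.92 321 z [ 72.7  94.4 114.1]
    157 [595.8  86.  105.5] ((591.979248046875, 92.31043243408203), (27.71129608154297, 52.41411209106445), 17.58167839050293)
top caddy_grip 0.82 1610 z [ 9.9 48.1 91.2]
    165 [ 556.6 -254.    89. ] ((557.4773559570312, -254.5800323486328), (59.00680923461914, 14.402116775512695), 77.18904113769531)
top mat 0.6 370 z [-2.1  2.2  6.3]
    369 [ 545.4 -221.1    2.2] ((539.0140380859375, -223.32516479492188), (150.79827880859375, 80.92158508300781), 30.583139419555664)
top
0.52 [462.2 -33.2] 14.300291061401367 [ 4.7 25.1] [np.float64(345.8679245283019), np.float64(251.0566037735849)] [458.7 -32.2]
0.51 [644.3 -64.9] 13.060209274291992 [ 1.5 23.9] [np.float64(355.7708333333333), np.float64(179.77083333333334)] [639.  -60.6]
0.5 [540.1 -61.2] 13.337638854980469 [-1.1 23.8] [np.float64(355.83870967741933), np.float64(220.83870967741936)] [533.5 -58.4]
scene lever_tip 0.76 2
[... 350 characters left out ...]
572 z [ 6.4 48.6 90.8]
    153 [ 565.3 -253.9   87.5] ((563.1047973632812, -254.91542053222656), (56.524757385253906, 15.477056503295898), 76.10624694824219)
scene mat 0.84 258 z [0.7 2.9 5.2]
    258 [ 583.4 -228.4    3. ] ((558.5814819335938, -251.5050048828125), (105.40252685546875, 114.14575958251953), 78.16508483886719)
scene
0.67 [658.  -69.2] 12.957489013671875 [ 1.7 23.9] [np.float64(297.2421875), np.float64(254.703125)] [669.8 -70.9]
0.59 [552.  -63.6] 14.162086486816406 [-0.1 23.8] [np.float64(296.5220588235294), np.float64(224.61764705882354)] [565.  -64.6]
0.48 [473.5 -37.2] 13.795223236083984 [ 0.9 23.9] [np.float64(303.979797979798), np.float64(204.2020202020202)] [483.9 -38.3]
```

{"fn": "step_arm", "kwargs": {
  "slide": [
    [1, -1, 0.6],
    [1, -1, 0.6],
    [1, -1, 0.6],
    [1, -1, 0],
    [1, -1, 0],
    [1, -1, 0],
    [1, -1, 0],
    [1, -1, 0],
    [1, -1, 0],
    [1, -1, 0]
  ],
  "delta_rot": [
    [0, 0, 0],
    [0, 0, 0],
    [0, 0, 0],
    [0, 0, 0],
    [0, 0, 0],
    [0, 0, 0],
    [0, 0, 0],
    [0, 0, 0],
    [0, 0, 0],
    [0, 0, 0]
  ],
  "grip": [0, 0, 0, 0, 0, 0, 0, 0, 0, 0]
}}

```text
t: 2.53
tool_pos: [411.7, 372.2, 278.9]
ee_rot: [[-0.973, 0.23, 0.003], [0.23, 0.973, 0.002], [-0.002, 0.003, -1.0]]
wrist_force: [0.9, 0.1, -0.4]
finger_gap: 0.1
```

{"fn": "step_arm", "kwargs": {
  "slide": [
    [1, -1, 0],
    [1, -1, 0],
    [1, -1, 0],
    [1, -1, 0],
    [1, -1, 0],
    [1, -1, 0],
    [0.6, -1, 0],
    [0.6, -1, 0],
    [0, -1, 0],
    [0, -1, 0]
  ],
  "delta_rot": [
    [0, 0, -1],
    [0, 0, -1],
    [0, 0, -1],
    [0, 0, -1],
    [0, 0, -1],
    [0, 0, -1],
    [0, 0, -1],
    [0, 0, -1],
    [0, 0, -1],
    [0, 0, -1]
  ],
  "grip": [0, 0, 0, 0, 0, 0, 0, 0, 0, 0]
}}

```text
t: 3.37
tool_pos: [603.3, 106.2, 280.3]
ee_rot: [[-0.408, 0.913, 0.008], [0.913, 0.408, -0.002], [-0.005, 0.007, -1.0]]
wrist_force: [0.3, 0.1, -1.6]
finger_gap: -0.3
```

{"fn": "step_arm", "kwargs": {
  "slide": [
    [0.5, -1, 0],
    [0, -0.4, 0],
    [0, 0, 0],
    [0, 0, 0],
    [0, 0, 0],
    [0, 0, 0]
  ],
  "delta_rot": [
    [0, 0, -1],
    [0, 0, -1],
    [0, 0, -1],
    [0, 0, -1],
    [0, 0, 0],
    [0, 0, 0]
  ],
  "grip": [0, 0, 0, 0, 0, 0]
}}

```text
t: 3.87
tool_pos: [617.0, 62.3, 280.1]
ee_rot: [[-0.045, 0.999, 0.007], [0.999, 0.045, -0.006], [-0.006, 0.007, -1.0]]
wrist_force: [0.1, -0.3, 0.9]
finger_gap: -0.0
```

```bash
python3 - <<'E'
from m import *
C,im,d=snap("wrist","w1")
print(sensors.get_state()["tool_pos"])
for t,z in(("lever_tip",104),("lever_pivot",70),("pod4",0)):
  for r in pin(C,"wrist",t,z): print(t,*r)
for r in imaging.outline_of("wrist","lever_tip")[:1]:
    P=mask_pts(C,r["pixels"],d); Q=P[P[:,2]>100];print(len(Q),Q.mean(0),Q.min(0),Q.max(0))
E
```

```text
[617.   62.4 280.1]
lever_tip 0.58 [292.4 161.7] [596.7  78.5 104. ]
lever_pivot 0.79 [288.4  51.2] [588.3 183.7  70. ]
pod4 0.86 [260.5 239.9] [547.4 -60.8   0. ]
pod4 0.8 [204.3 222.9] [467.7 -37.3   0. ]
pod4 0.48 [329.5 247.3] [648.6 -68.7   0. ]
672 [600.6  82.8 108.3] [587.5  68.9 100. ] [614.7 103.7 114.9]
```

View pics/w1.png

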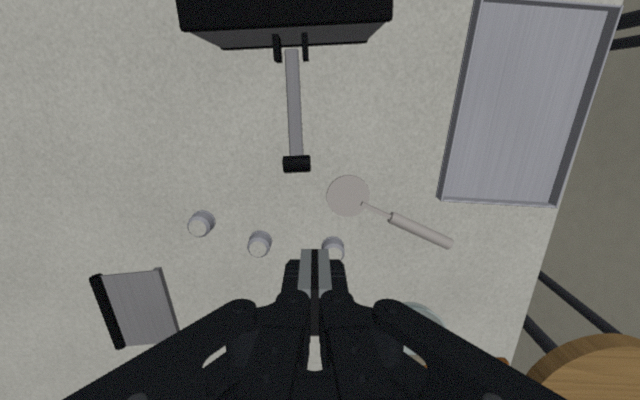

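The wrist picture shows the roller at about (296,163), which puts it at world (600, 79). The pods are at (200,224), (260,243) and (333,248). I now press the lever.

{"fn": "step_arm", "kwargs": {
  "slide": [
    [-0.66, 0.68, -1],
    [0, 0, -1],
    [0, 0, -1],
    [0, 0, -1],
    [0, 0, -1],
    [0, 0, -1],
    [0, 0, 0],
    [0, 0, -0.5],
    [0, 0, -0.5],
    [0, 0, -0.5]
  ],
  "delta_rot": [
    [0, 0, 0],
    [0, 0, 0],
    [0, 0, 0],
    [0, 0, 0],
    [0, 0, 0],
    [0, 0, 0],
    [0, 0, 0],
    [0, 0, 0],
    [0, 0, 0],
    [0, 0, 0]
  ],
  "grip": [0, 0, 0, 0, 0, 0, 0, 0, 0, 0]
}}

```text
t: 4.95
tool_pos: [604.3, 82.2, 95.1]
ee_rot: [[-0.054, 0.998, 0.026], [0.998, 0.055, -0.008], [-0.01, 0.025, -1.0]]
wrist_force: [-1.3, -2.1, 4.5]
finger_gap: -0.1
```

{"fn": "step_arm", "kwargs": {
  "slide": [
    [0, 0, -0.5],
    [0, 0, -0.5],
    [0, 0, -0.4],
    [0, 0, -0.3],
    [0, 0, 0]
  ],
  "delta_rot": [
    [0, 0, 0],
    [0, 0, 0],
    [0, 0, 0],
    [0, 0, 0],
    [0, 0, 0]
  ],
  "grip": [0, 0, 0, 0, 0]
}}

```text
t: 5.37
tool_pos: [604.6, 82.9, 47.9]
ee_rot: [[-0.054, 0.998, 0.026], [0.999, 0.054, -0.007], [-0.008, 0.026, -1.0]]
wrist_force: [-0.5, -0.2, -0.4]
finger_gap: 0.2
```

{"fn": "step_arm", "kwargs": {
  "slide": [
    [0, 0, -0.15],
    [0, 0, -0.1],
    [0, 0, -0.1],
    [0, 0, 0]
  ],
  "delta_rot": [
    [0, 0, 0],
    [0, 0, 0],
    [0, 0, 0],
    [0, 0, 0]
  ],
  "grip": [0, 0, 0, 0]
}}

```text
t: 5.7
tool_pos: [606.1, 83.1, 45.7]
ee_rot: [[-0.055, 0.998, 0.024], [0.998, 0.055, -0.008], [-0.009, 0.024, -1.0]]
wrist_force: [-0.4, -0.2, -0.4]
finger_gap: 0.0
```

```bash
python3 - <<'E'
from m import *
C,im,d=snap("scene","s1"); K,R,o=C
for r in imaging.outline_of("scene","bin_lid")[:1]:
    P=mask_pts(C,r["pixels"],d);print(r["score"],np.percentile(P,[2,50,98],axis=0))
for r in pin(C,"scene","lever_tip",36): print(*r)
E
```

```text
0.57 [[488.3 373.6 123.2]
 [584.5 394.2 219.3]
 [658.1 415.1 299. ]]
0.48 [351.2 227.3] [607.6  66.3  36. ]
0.31 [424. 179.] [423.4 316.1  36. ]
```

The lid is standing open, reaching z of about 299 and tilted past upright. Next is the caddy.

{"fn": "step_arm", "kwargs": {
  "slide": [
    [0, -0.2, 1],
    [0, -0.2, 1],
    [0, -1, 1],
    [0, -1, 1],
    [0, -1, 1],
    [0, -1, 0],
    [-0.4, -1, 0],
    [-0.5, -1, 0],
    [-0.5, -1, 0],
    [-0.5, -1, 0]
  ],
  "delta_rot": [
    [0.09, 0.27, 0],
    [0, 0, 0],
    [0, 0, 0],
    [0, 0, 0],
    [0, 0, -1],
    [0, 0, -1],
    [0, 0, -1],
    [0, 0, -0.1],
    [0, 0, 0],
    [0, 0, 0]
  ],
  "grip": [0, 0, 1, 1, 1, 1, 1, 1, 1, 1]
}}

```text
t: 6.68
tool_pos: [555.6, -131.7, 171.1]
ee_rot: [[0.219, 0.976, 0.001], [0.976, -0.219, 0.002], [0.003, 0.001, -1.0]]
wrist_force: [-0.6, -1.2, -1.1]
finger_gap: 85.4
```

{"fn": "step_arm", "kwargs": {
  "slide": [
    [0, -1, 0],
    [0, -1, 0],
    [0, -1, 0],
    [0, -1, 0],
    [0, -1, 0],
    [0, 0, 0],
    [0, 0, 0]
  ],
  "delta_rot": [
    [0, 0, 0],
    [0, 0, 0],
    [0, 0, 0],
    [0, 0, 0],
    [0, 0, 0],
    [0, 0, 0],
    [0, 0, 0]
  ],
  "grip": [1, 1, 1, 1, 1, 1, 1]
}}

```text
t: 7.27
tool_pos: [550.7, -267.3, 166.9]
ee_rot: [[0.226, 0.974, -0.001], [0.974, -0.226, 0.003], [0.002, -0.002, -1.0]]
wrist_force: [-0.3, 0.1, 0.5]
finger_gap: 85.4
```

{"fn": "step_arm", "kwargs": {
  "slide": [
    [0.4, 0.48, 0],
    [0, 0, -0.8],
    [0, 0, -0.8],
    [0, 0, -0.8],
    [0, 0, -0.8],
    [0, 0, -0.6],
    [0, 0, -0.4],
    [0, 0, 0]
  ],
  "delta_rot": [
    [0, 0, 0],
    [0, 0, 0],
    [0, 0, 0],
    [0, 0, 0],
    [0, 0, 0],
    [0, 0, 0],
    [0, 0, 0],
    [0, 0, 0]
  ],
  "grip": [1, 1, 1, 1, 1, 1, 1, 1]
}}

```text
t: 7.93
tool_pos: [561.3, -248.1, 56.5]
ee_rot: [[0.221, 0.975, -0.0], [0.975, -0.221, 0.003], [0.003, -0.001, -1.0]]
wrist_force: [0.1, -0.4, -0.8]
finger_gap: 85.5
```

{"fn": "step_arm", "kwargs": {
  "slide": [
    [0, -0.25, 0.1],
    [0, 0, 0],
    [0, 0, 0],
    [0, 0, 0],
    [0, 0, 0],
    [0, 0, 0],
    [0, 0, 0],
    [0, 0, 0]
  ],
  "delta_rot": [
    [0, 0, 0],
    [0, 0, 0],
    [0, 0, 0],
    [0, 0, 0],
    [0, 0, 0],
    [0, 0, 0],
    [0, 0, 0],
    [0, 0, 0]
  ],
  "grip": [1, 0, 0, 0, 0, 0, 0, 0]
}}

```text
t: 8.6
tool_pos: [563.9, -255.5, 64.3]
ee_rot: [[0.22, 0.976, 0.006], [0.976, -0.22, -0.001], [0.001, 0.006, -1.0]]
wrist_force: [0.8, 0.4, -3.2]
finger_gap: 12.7
```

{"fn": "step_arm", "kwargs": {
  "slide": [
    [0, 0, 0.2],
    [0, 0, 0.4],
    [0, 0, 0.6],
    [0, 0, 0.8],
    [0, 0, 0.8],
    [0, 0, 0.8],
    [0, 0, 0.8],
    [0, 0, 0.6],
    [0, 0, 0.4],
    [0, 0, 0]
  ],
  "delta_rot": [
    [0, 0, 0],
    [0, 0, 0],
    [0, 0, 0],
    [0, 0, 0],
    [0, 0, 0],
    [0, 0, 0],
    [0, 0, 0],
    [0, 0, 0],
    [0, 0, 0],
    [0, 0, 0]
  ],
  "grip": [0, 0, 0, 0, 0, 0, 0, 0, 0, 0]
}}

```text
t: 9.43
tool_pos: [559.6, -252.3, 205.7]
ee_rot: [[0.22, 0.976, -0.001], [0.976, -0.22, 0.004], [0.004, -0.002, -1.0]]
wrist_force: [-0.1, 0.2, -2.3]
finger_gap: 12.8
```

```bash
python3 - <<'E'
from m import *
snap("scene","s2")
im=cv2.imread("pics/s2.png");cv2.imwrite("pics/s2.png",cv2.resize(im[100:340,120:520],(800,480)))
E
```

```text
(no output)
```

View pics/s2.png

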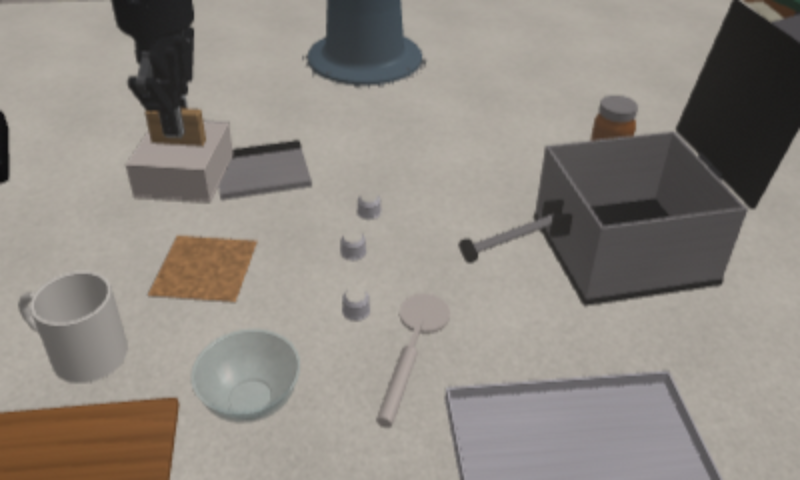

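The caddy is held by its fin and lifted clear of the mat. The bin is open, its lever is down, and the pods have not moved. I measure the empty mat, then carry the caddy over.

```bash
python3 - <<'E'
from m import *
C,im,d=snap("scene")
for r in imaging.outline_of("scene","mat")[:1]:
    v,u=np.nonzero(r["pixels"]); P=np.array([ray(C,p,3) for p in np.c_[u,v]])
    print(r["score"],cv2.minAreaRect(P[:,:2].astype(np.float32)),P.mean(0))
    Q=mask_pts(C,r["pixels"],d); Q=Q[Q[:,2]<10]; print(cv2.minAreaRect(Q[:,:2].astype(np.float32)))
E
```

```text
0.64 ((559.9093017578125, -252.58230590820312), (107.8404769897461, 114.51077270507812), 78.06510925292969) [ 561.7 -252.4    3. ]
((559.0250244140625, -252.32286071777344), (110.33209228515625, 113.9122543334961), 76.90509033203125)
```

{"fn": "step_arm", "kwargs": {
  "slide": [
    [0, 0.3, 0.2],
    [0, 0.6, 0.2],
    [0, 0.9, 0],
    [0, 1, 0],
    [0, 1, 0],
    [0, 1, 0],
    [0, 1, 0],
    [0, 1, 0],
    [0, 1, 0],
    [0, 1, 0]
  ],
  "delta_rot": [
    [0, 0, 0],
    [0, 0, 0],
    [0, 0, 0],
    [0, 0, 0],
    [0, 0, 0],
    [0, 0, 0.5],
    [0, 0, 0.6],
    [0, 0, 0.6],
    [0, 0, 0.5],
    [0, 0, 0.5]
  ],
  "grip": [0, 0, 0, 0, 0, 0, 0, 0, 0, 0]
}}

```text
t: 10.42
tool_pos: [550.2, -14.6, 203.9]
ee_rot: [[-0.019, 0.999, -0.026], [1.0, 0.019, 0.013], [0.014, -0.025, -1.0]]
wrist_force: [0.0, -0.3, -2.0]
finger_gap: 12.8
```

{"fn": "step_arm", "kwargs": {
  "slide": [
    [0, 1, 0],
    [0.1, 1, 0],
    [0.1, 1, 0],
    [0.1, 1, 0],
    [0.1, 1, 0],
    [0.1, 1, 0],
    [0.1, 1, 0],
    [0, 0.8, 0],
    [0, 0.5, 0],
    [0, 0.3, 0]
  ],
  "delta_rot": [
    [0, 0, 0.5],
    [0, 0, 0.4],
    [0, 0, 0],
    [0, 0, 0],
    [0, 0, 0],
    [0, 0, 0],
    [0, 0, 0],
    [0, 0, 0],
    [0, 0, 0],
    [0, 0, 0]
  ],
  "grip": [0, 0, 0, 0, 0, 0, 0, 0, 0, 0]
}}

```text
t: 11.25
tool_pos: [551.9, 226.7, 198.4]
ee_rot: [[-0.114, 0.993, -0.043], [0.993, 0.115, 0.015], [0.019, -0.041, -0.999]]
wrist_force: [-0.1, 0.4, -3.3]
finger_gap: 13.3
```

{"fn": "step_arm", "kwargs": {
  "slide": [
    [0.4, 0.5, 0.2],
    [0.4, 0.6, 0.2],
    [0.4, 0.6, 0.1],
    [0.4, 0.5, 0],
    [0, 0, 0],
    [0, 0, 0]
  ],
  "delta_rot": [
    [0, 0, 0],
    [0, 0, 0],
    [0, 0, 0],
    [0, 0, 0],
    [0, 0, 0],
    [0, 0, 0]
  ],
  "grip": [0, 0, 0, 0, 0, 0]
}}

```text
t: 11.75
tool_pos: [586.3, 288.7, 207.9]
ee_rot: [[-0.119, 0.991, -0.053], [0.993, 0.12, 0.012], [0.019, -0.051, -0.999]]
wrist_force: [0.3, -0.5, -3.1]
finger_gap: 13.1
```

```bash
python3 - <<'E'
from m import *
C,im,d=snap("top","t2")
cv2.imwrite("pics/t2.png",cv2.resize(im[100:300,130:450],(800,500)))
for r in imaging.outline_of("top","bin")[:2]:
    P=mask_pts(C,r["pixels"],d);Q=P[(P[:,2]>110)&(P[:,2]<128)];print(r["score"],len(Q),cv2.minAreaRect(Q[:,:2].astype(np.float32)))
E
```

```text
0.67 470 ((581.4441528320312, 259.6720275878906), (171.52874755859375, 128.25881958007812), 4.818011283874512)
0.43 0 ((0.0, 0.0), (0.0, 0.0), 0.0)
```

View pics/t2.png

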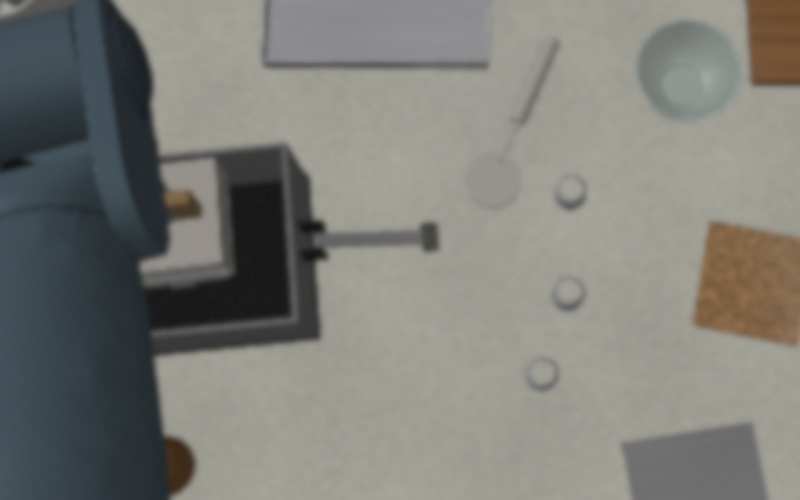

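The caddy is centred over the open bin, with its front edge at crop x of about 230 and the bin wall at about 285. I tip it in stages.

{"fn": "step_arm", "kwargs": {
  "slide": [
    [0, 0, 0],
    [0, 0, 0],
    [0, 0, 0],
    [0, 0, 0],
    [0, 0, 0],
    [0, 0, 0]
  ],
  "delta_rot": [
    [0.11, -0.99, 0],
    [0.11, -0.99, 0],
    [0.11, -0.99, 0],
    [0.11, -0.99, 0],
    [0.11, -0.99, 0],
    [0, 0, 0]
  ],
  "grip": [0, 0, 0, 0, 0, 0]
}}

```text
t: 12.35
tool_pos: [582.5, 282.7, 204.8]
ee_rot: [[-0.12, 0.917, 0.38], [0.993, 0.106, 0.058], [0.012, 0.385, -0.923]]
wrist_force: [-1.3, 0.2, -4.2]
finger_gap: 13.2
```

{"fn": "step_arm", "kwargs": {
  "slide": [
    [0.2, 0.1, 0],
    [0.2, 0, 0],
    [0.1, 0, 0],
    [0, 0, 0],
    [0, 0, 0],
    [0, 0, 0],
    [0, 0, 0],
    [0, 0, 0],
    [0, 0, 0]
  ],
  "delta_rot": [
    [0.11, -0.99, 0],
    [0.11, -0.99, 0],
    [0.11, -0.99, 0],
    [0.11, -0.99, 0],
    [0, 0, 0],
    [0, 0, 0],
    [0, 0, 0],
    [0, 0, 0],
    [0, 0, 0]
  ],
  "grip": [0, 0, 0, 0, 0, 0, 0, 0, 0]
}}

```text
t: 13.1
tool_pos: [595.7, 279.3, 206.2]
ee_rot: [[-0.113, 0.737, 0.667], [0.994, 0.08, 0.08], [0.006, 0.672, -0.741]]
wrist_force: [0.1, -0.5, -2.3]
finger_gap: 12.9
```

```bash
python3 - <<'E'
from m import *
C,im,d=snap("scene","s3")
cv2.imwrite("pics/s3.png",cv2.resize(im[80:280,260:540],(784,560)))
print([ (r["score"],np.array(r["point"])*[640,400]) for r in imaging.pinpoint("scene","pod0")])
E
```

```text
[(0.55, array([303.1, 254.6])), (0.48, array([298.1, 222.6]))]
```

View pics/s3.png

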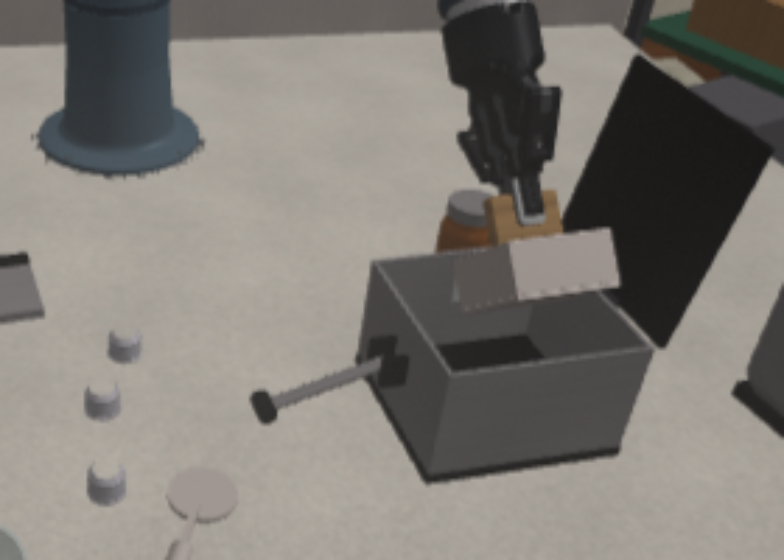

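The caddy is tipped 0.73 rad over the open bin and stays clear of the rim. I tip it slightly more and hold, then bring it level.

{"fn": "step_arm", "kwargs": {
  "slide": [
    [0, 0, 0],
    [0, 0, 0],
    [0, 0, 0],
    [0, 0, 0],
    [0, 0, 0],
    [0, 0, 0],
    [0, 0, 0],
    [0, 0, 0],
    [0, 0, 0.4],
    [0, 0, 0.4]
  ],
  "delta_rot": [
    [0.11, -0.99, 0],
    [0, 0, 0],
    [0, 0, 0],
    [0, 0, 0],
    [0, 0, 0],
    [0, 0, 0],
    [0, 0, 0],
    [0, 0, 0],
    [-0.11, 0.99, 0],
    [-0.11, 0.99, 0]
  ],
  "grip": [0, 0, 0, 0, 0, 0, 0, 0, 0, 0]
}}

```text
t: 14.03
tool_pos: [593.7, 278.9, 222.9]
ee_rot: [[-0.113, 0.802, 0.587], [0.994, 0.089, 0.071], [0.005, 0.591, -0.807]]
wrist_force: [0.6, -0.9, -2.2]
finger_gap: 12.8
```

{"fn": "step_arm", "kwargs": {
  "slide": [
    [0, 0, 0.4],
    [0, 0, 0.3],
    [0, 0, 0],
    [0, 0, 0],
    [0, 0, 0],
    [0, 0, 0],
    [0, 0, 0],
    [0, -0.3, 0],
    [0, -0.6, 0],
    [0, -1, 0]
  ],
  "delta_rot": [
    [-0.11, 0.99, 0],
    [-0.11, 0.99, 0],
    [-0.11, 0.99, 0],
    [-0.11, 0.99, 0],
    [-0.11, 0.99, 0],
    [-0.11, 0.99, 0],
    [-0.06, 0.5, 0],
    [0, 0, -0.5],
    [0, 0, -0.5],
    [0, 0, -0.5]
  ],
  "grip": [0, 0, 0, 0, 0, 0, 0, 0, 0, 0]
}}

```text
t: 14.87
tool_pos: [599.4, 235.5, 250.7]
ee_rot: [[0.017, 0.998, 0.054], [1.0, -0.018, 0.015], [0.016, 0.053, -0.998]]
wrist_force: [-0.4, -0.3, -2.3]
finger_gap: 13.2
```

{"fn": "step_arm", "kwargs": {
  "slide": [
    [0, -1, 0],
    [0, -1, 0],
    [0, -1, 0],
    [0, -1, 0],
    [0, -1, 0],
    [0, -1, 0],
    [0, -1, 0],
    [0, -1, 0],
    [0, -1, 0],
    [0, -1, 0]
  ],
  "delta_rot": [
    [0, 0, -0.5],
    [0, 0, -0.5],
    [0, 0, -0.5],
    [0, 0, -0.5],
    [0, 0, 0],
    [0, 0, 0],
    [0, 0, 0],
    [0, 0, 0],
    [0, 0, 0],
    [0, 0, 0]
  ],
  "grip": [0, 0, 0, 0, 0, 0, 0, 0, 0, 0]
}}

```text
t: 15.7
tool_pos: [596.5, -31.6, 251.9]
ee_rot: [[0.206, 0.976, 0.066], [0.978, -0.206, 0.003], [0.016, 0.065, -0.998]]
wrist_force: [0.9, 0.1, -2.7]
finger_gap: 13.0
```

```bash
python3 - <<'E'
from m import *
C,im,d=snap("top","t3")
cv2.imwrite("pics/t3.png",cv2.resize(im[150:300,150:400],(800,480)))
for r in pin(C,"top","pod0",20): print(*r)
s=sensors.get_state();print(s["tool_pos"],np.array(s["ee_rot"]).round(3).tolist(),s["wrist_force"])
E
```

```text
0.65 [226.9 192.8] [608.6 266.4  20. ]
0.51 [211.4 197.2] [597.6 305.2  20. ]
0.23 [406.2 303.3] [ 332.6 -174.4   20. ]
0.17 [220.3 206. ] [574.7 281.7  20. ]
[596.7 -33.7 252. ] [[0.21, 0.975, 0.067], [0.978, -0.21, 0.001], [0.015, 0.065, -0.998]] [-0.2  0.6 -1.7]
```

View pics/t3.png

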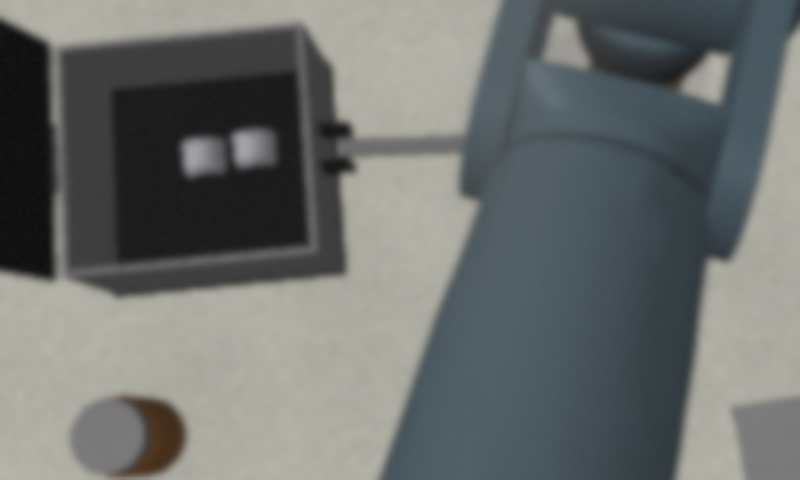

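Two capsules lie in the bin, at about (205,157) and (255,148) in the crop. I take the caddy back to the mat.

{"fn": "step_arm", "kwargs": {
  "slide": [
    [0, -1, 0],
    [-0.3, -1, -0.4],
    [-0.3, -1, -0.4],
    [-0.3, -1, -0.4],
    [-0.3, -1, -0.4],
    [-0.3, -1, -0.4],
    [0, -1, -0.4],
    [0, -0.7, 0],
    [0, -0.3, 0],
    [0, 0, 0]
  ],
  "delta_rot": [
    [0, 0.4, 0],
    [0, 0.35, 0],
    [0, 0, 0],
    [0, 0, 0],
    [0, 0, 0],
    [0, 0, 0],
    [0, 0, 0],
    [0, 0, 0],
    [0, 0, 0],
    [0, 0, 0]
  ],
  "grip": [0, 0, 0, 0, 0, 0, 0, 0, 0, 0]
}}

```text
t: 16.63
tool_pos: [555.3, -241.6, 191.9]
ee_rot: [[0.214, 0.977, 0.01], [0.977, -0.214, -0.0], [0.002, 0.01, -1.0]]
wrist_force: [0.2, 0.4, -2.5]
finger_gap: 12.8
```

{"fn": "step_arm", "kwargs": {
  "slide": [
    [0.2, -0.44, -0.5],
    [0, 0, -0.8],
    [0, 0, -0.8],
    [0, 0, -0.8],
    [0, 0, -0.8],
    [0, 0, -0.5],
    [0, 0, -0.2],
    [0, 0, 0]
  ],
  "delta_rot": [
    [0, 0, 0],
    [0, 0, 0],
    [0, 0, 0],
    [0, 0, 0],
    [0, 0, 0],
    [0, 0, 0],
    [0, 0, 0],
    [0, 0, 0]
  ],
  "grip": [0, 0, 0, 0, 0, 0, 0, 0]
}}

```text
t: 17.3
tool_pos: [564.7, -246.4, 83.9]
ee_rot: [[0.209, 0.978, 0.021], [0.978, -0.209, -0.004], [0.001, 0.022, -1.0]]
wrist_force: [-0.9, -0.8, -3.2]
finger_gap: 13.0
```

{"fn": "step_arm", "kwargs": {
  "slide": [
    [-0.2, -0.2, -0.3],
    [0, 0, -0.2],
    [0, 0, -0.15],
    [0, 0, -0.1],
    [0, 0, 0]
  ],
  "delta_rot": [
    [0, 0.2, 0],
    [0, 0, 0],
    [0, 0, 0],
    [0, 0, 0],
    [0, 0, 0]
  ],
  "grip": [0, 0, 0, 0, 0]
}}

```text
t: 17.72
tool_pos: [561.9, -252.6, 67.7]
ee_rot: [[0.208, 0.978, 0.008], [0.978, -0.208, -0.008], [-0.006, 0.01, -1.0]]
wrist_force: [-0.5, 0.8, -2.5]
finger_gap: 12.8
```

{"fn": "step_arm", "kwargs": {
  "slide": [
    [0, 0, -0.1],
    [0, 0, -0.08],
    [0, 0, 0],
    [0, 0, 0],
    [0, 0, 0],
    [0, 0, 0],
    [0, 0, 0],
    [0, 0, 0.4],
    [0, 0, 0.8],
    [0, 0, 1]
  ],
  "delta_rot": [
    [0, 0, 0],
    [0, 0, 0],
    [0, 0, 0],
    [0, 0, 0],
    [0, 0, 0],
    [0, 0, 0],
    [0, 0, 0],
    [0, 0, 0],
    [0, 0, 0],
    [0, 0, 0]
  ],
  "grip": [0, 0, 1, 1, 1, 1, 1, 1, 1, 1]
}}

```text
t: 18.55
tool_pos: [561.0, -252.4, 118.4]
ee_rot: [[0.208, 0.978, 0.005], [0.978, -0.208, -0.006], [-0.004, 0.006, -1.0]]
wrist_force: [0.3, -0.6, 0.5]
finger_gap: 85.5
```

{"fn": "step_arm", "kwargs": {
  "slide": [
    [0, 0, 1],
    [0, 0, 1],
    [0, 0.8, 0.8],
    [0, 0.8, 0.8],
    [0, 0.8, 0.6],
    [0, 0.5, 0],
    [0, 0, 0],
    [0, 0, 0]
  ],
  "delta_rot": [
    [0, 0, 1],
    [0, 0, 1],
    [0, 0, 0.3],
    [0, 0, 0],
    [0, 0, 0],
    [0, 0, 0],
    [0, 0, 0],
    [0, 0, 0]
  ],
  "grip": [1, 1, 1, 1, 1, 1, 1, 1]
}}

```text
t: 19.22
tool_pos: [563.4, -179.4, 241.3]
ee_rot: [[0.0, 1.0, 0.021], [1.0, 0.0, -0.014], [-0.014, 0.021, -1.0]]
wrist_force: [-0.5, -0.3, -0.4]
finger_gap: 85.5
```

```bash
python3 - <<'E'
from m import *
[print(*p) for p in pods("wrist")]
C,im,d=snap("wrist","w2")
for r in pin(C,"wrist","pod4",0): print(*r)
C,im,d=snap("scene")
for r in imaging.outline_of("scene","caddy")[:1]:
    P=mask_pts(C,r["pixels"],d);Q=P[(P[:,2]>44)&(P[:,2]<60)];print(Q[:,2].mean(),cv2.minAreaRect(Q[:,:2].astype(np.float32)))
E
```

```text
0.96 [652.2 -66.9] 15.450249671936035 [ 1.6 25.3] [np.float64(388.29363449691994), np.float64(62.5482546201232)] [647.2 -67.8]
0.83 [466.6 -34.5] 15.45455265045166 [ 2.9 25.1] [np.float64(220.1983122362869), np.float64(31.871308016877638)] [474.3 -39.6]
0.59 [547.4 -62.1] 15.533541679382324 [ 1.8 25.5] [np.float64(294.98), np.float64(58.97)] [549.3 -64.6]
0.91 [215.9  29.2] [464.5 -34.1   0. ]
0.6 [295.3  57.5] [548.2 -61.5   0. ]
0.6 [386.7  65.3] [649.2 -69.4   0. ]
49.58540991293578 ((564.50048828125, -255.94058227539062), (87.28398132324219, 99.54168701171875), 78.61006927490234)
```

View pics/w2.png

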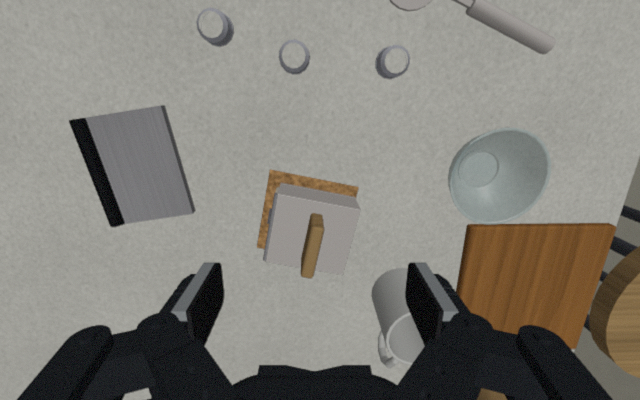

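The caddy stands on its mat at (312,230). The pods are at (213,27), (294,57) and (393,61), and the positions agree with the earlier ones. I pick the middle pod first.

{"fn": "step_arm", "kwargs": {
  "slide": [
    [-0.3, 0.8, -1],
    [-0.3, 1, -1],
    [0, 1, -1],
    [0, 1, -1],
    [0, 0.7, -1],
    [0, 0, -1],
    [0, 0, 0],
    [0, 0, 0]
  ],
  "delta_rot": [
    [0.16, 0.24, 0],
    [0, 0, 0],
    [0, 0, 0],
    [0, 0, 0],
    [0, 0, 0],
    [0, 0, 0],
    [0, 0, 0],
    [0, 0, 0]
  ],
  "grip": [1, 1, 1, 1, 1, 1, 1, 1]
}}

```text
t: 20.18
tool_pos: [545.0, -67.7, 82.5]
ee_rot: [[0.01, 1.0, -0.005], [1.0, -0.01, 0.001], [0.001, -0.005, -1.0]]
wrist_force: [0.3, -0.8, 0.4]
finger_gap: 85.6
```

{"fn": "step_arm", "kwargs": {
  "slide": [
    [0.1, 0.22, -0.8],
    [0, 0, -0.8],
    [0, 0, -0.8],
    [0, 0, -0.4],
    [0, 0, -0.15],
    [0, 0, 0]
  ],
  "delta_rot": [
    [0, 0, 0],
    [0, 0, 0],
    [0, 0, 0],
    [0, 0, 0],
    [0, 0, 0],
    [0, 0, 0]
  ],
  "grip": [1, 1, 1, 1, 1, 1]
}}

```text
t: 20.68
tool_pos: [554.7, -68.2, 15.1]
ee_rot: [[0.015, 1.0, 0.008], [1.0, -0.015, -0.004], [-0.004, 0.008, -1.0]]
wrist_force: [-0.6, 0.6, 0.6]
finger_gap: 85.4
```

{"fn": "step_arm", "kwargs": {
  "slide": [
    [-0.25, 0.25, -0.2],
    [0, 0, -0.2],
    [0, 0, 0]
  ],
  "delta_rot": [
    [0, 0, 0],
    [0, 0, 0],
    [0, 0, 0]
  ],
  "grip": [1, 1, 1]
}}

```text
t: 20.93
tool_pos: [550.7, -63.0, 8.1]
ee_rot: [[0.017, 1.0, 0.014], [1.0, -0.016, -0.006], [-0.006, 0.014, -1.0]]
wrist_force: [-0.2, 0.1, -0.6]
finger_gap: 85.4
```

{"fn": "step_arm", "kwargs": {
  "slide": [
    [0, 0, 0],
    [0, 0, 0],
    [0, 0, 0],
    [0, 0, 0],
    [0, 0, 0],
    [0, 0, 0],
    [0, 0, 0.5],
    [0, 0, 1],
    [0, 0, 1],
    [0, 0, 1]
  ],
  "delta_rot": [
    [0, 0, 0],
    [0, 0, 0],
    [0, 0, 0],
    [0, 0, 0],
    [0, 0, 0],
    [0, 0, 0],
    [0, 0, 0],
    [0, 0, 0],
    [0, 0, 0],
    [0, 0, 0]
  ],
  "grip": [0, 0, 0, 0, 0, 0, 0, 0, 0, 0]
}}

```text
t: 21.77
tool_pos: [547.0, -61.7, 96.6]
ee_rot: [[0.016, 1.0, 0.005], [1.0, -0.016, -0.003], [-0.003, 0.005, -1.0]]
wrist_force: [0.4, -0.8, -0.9]
finger_gap: 31.7
```

{"fn": "step_arm", "kwargs": {
  "slide": [
    [0, 0.4, 1],
    [0, 0.8, 1],
    [0, 1, 1],
    [0, 1, 0.4],
    [0, 1, 0],
    [0, 1, 0],
    [0.2, 1, 0],
    [0.2, 1, 0],
    [0.2, 1, 0],
    [0.2, 1, 0]
  ],
  "delta_rot": [
    [0, 0, 0],
    [0, 0, 0],
    [0, 0, 0],
    [0, 0, 0],
    [0, 0, 0.4],
    [0, 0, 0.4],
    [0, 0, 0.4],
    [0, 0, 0],
    [0, 0, 0],
    [0, 0, 0]
  ],
  "grip": [0, 0, 0, 0, 0, 0, 0, 0, 0, 0]
}}

```text
t: 22.6
tool_pos: [570.1, 173.5, 205.7]
ee_rot: [[-0.085, 0.996, 0.029], [0.996, 0.085, -0.005], [-0.008, 0.029, -1.0]]
wrist_force: [0.3, 0.8, 0.5]
finger_gap: 31.8
```

{"fn": "step_arm", "kwargs": {
  "slide": [
    [0.4, 1, 0],
    [0.4, 1, 0],
    [0.2, 1, 0],
    [0, 0.5, 0],
    [0, 0, 0],
    [0, 0, 0]
  ],
  "delta_rot": [
    [0, 0, 0],
    [0, 0, 0],
    [0, 0, 0],
    [0, 0, 0],
    [0, 0, 0],
    [0, 0, 0]
  ],
  "grip": [0, 0, 0, 0, 0, 0]
}}

```text
t: 23.1
tool_pos: [594.7, 269.8, 210.5]
ee_rot: [[-0.091, 0.995, 0.033], [0.996, 0.091, -0.004], [-0.007, 0.032, -0.999]]
wrist_force: [-0.0, 0.6, 0.3]
finger_gap: 31.6
```

{"fn": "step_arm", "kwargs": {
  "slide": [
    [-0.6, 0.2, -0.6],
    [0, 0, -0.8],
    [0, 0, -0.8],
    [0, 0, -0.8],
    [0, 0, -0.3],
    [0, 0, 0],
    [0, 0, 0],
    [0, 0, 0],
    [0, 0, 0],
    [0, 0, 0]
  ],
  "delta_rot": [
    [0, 0.38, 0],
    [0, 0, 0],
    [0, 0, 0],
    [0, 0, 0],
    [0, 0, 0],
    [0, 0, 0],
    [0, 0, 0],
    [0, 0, 0],
    [0, 0, 0],
    [0, 0, 0]
  ],
  "grip": [0, 0, 0, 0, 0, 0, 0.8, 0.8, 0.8, 0.8]
}}

```text
t: 23.93
tool_pos: [572.9, 267.6, 124.6]
ee_rot: [[-0.083, 0.997, -0.012], [0.997, 0.083, -0.005], [-0.004, -0.012, -1.0]]
wrist_force: [-0.4, 0.1, 0.3]
finger_gap: 68.4
```

{"fn": "step_arm", "kwargs": {
  "slide": [
    [0, 0, 0.6],
    [0, 0, 1],
    [0, 0, 1],
    [0, -0.6, 1],
    [0, -1, 0],
    [0, -1, 0],
    [0, -1, 0],
    [0, -1, 0],
    [0, -1, 0],
    [0, -1, 0]
  ],
  "delta_rot": [
    [0, 0, 0],
    [0, 0, 0],
    [0, 0, 0],
    [0, 0, 0],
    [0, 0, 0],
    [0, 0, 0],
    [0, 0, 0],
    [0, 0, -0.4],
    [0, 0, -0.4],
    [0, 0, -0.3]
  ],
  "grip": [0.8, 0.8, 0.8, 1, 1, 1, 1, 1, 1, 1]
}}

```text
t: 24.77
tool_pos: [576.2, 101.6, 232.0]
ee_rot: [[0.008, 1.0, 0.009], [1.0, -0.008, -0.003], [-0.003, 0.009, -1.0]]
wrist_force: [0.4, 0.0, 0.3]
finger_gap: 85.3
```

```bash
python3 - <<'E'
from m import *
[print(*p) for p in pods("wrist")]
s=sensors.get_state();print(s["tool_pos"])
for n in ("scene","top"):
  print(n);[print(*p) for p in pods(n)]
E
```

```text
0.8 [534.3 111.2] 0.7176658511161804 [ 1.8 24.3] [np.float64(232.05044510385756), np.float64(267.2284866468843)] [475.2 -21.1]
0.79 [652.2 -65.7] 15.308881759643555 [ 2. 25.] [np.float64(368.38363171355496), np.float64(287.8312020460358)] [648.1 -53.7]
0.74 [604.9 233.2] 15.36228084564209 [25.5 37.3] [np.float64(338.1476793248945), np.float64(42.065400843881854)] [604.5 233.6]
0.74 [563.6 263.5] 15.310093879699707 [24.9 37.4] [np.float64(292.37418300653593), np.float64(10.006535947712418)] [559.4 262.1]
[576.6  99.9 232.2]
scene
0.57 [477.3 -37.5] 11.274364471435547 [ 3.6 23.3] [np.float64(304.1159420289855), np.float64(204.7536231884058)] [486.3 -38.1]
0.4 [ 562.4 -252. ] 71.66950988769531 [1.5 4.9] [np.float64(238.02702702702703), np.float64(236.66216216216216)] [ 593.9 -208.9]
top
0.64 [506.3  47.7] 9.999999747378752e-05 [37.2 45.9] [np.float64(303.5405405405405), np.float64(194.83783783783784)] [601.2  72.1]
0.22 [566.8 410.5] 86.82482147216797 [132.9 294.4] [np.float64(138.19520621895919), np.float64(191.0222414165407)] [615.6 492.5]
```

{"fn": "step_arm", "kwargs": {
  "slide": [
    [-0.8, -0.8, -0.6],
    [-0.8, -1, -0.8],
    [-0.8, -1, -0.8],
    [-0.8, -1, -0.8],
    [-0.8, -1, -0.8],
    [0, -0.4, -0.8],
    [0, 0, 0],
    [0, 0, 0]
  ],
  "delta_rot": [
    [0, 0, 0],
    [0, 0, 0],
    [0, 0, 0],
    [0, 0, 0],
    [0, 0, 0],
    [0, 0, 0],
    [0, 0, 0],
    [0, 0, 0]
  ],
  "grip": [1, 1, 1, 1, 1, 1, 1, 1]
}}

```text
t: 25.73
tool_pos: [473.5, -21.0, 115.3]
ee_rot: [[-0.013, 1.0, 0.016], [1.0, 0.013, 0.0], [0.0, 0.016, -1.0]]
wrist_force: [1.5, -0.0, 0.7]
finger_gap: 85.5
```

```bash
python3 - <<'E'
from m import *
[print(*p) for p in pods("wrist")]
E
```

```text
0.72 [466.2 -33.3] 15.339237213134766 [ 2.5 24.9] [np.float64(302.1218836565097), np.float64(207.5152354570637)] [466.6 -23.3]
0.61 [651.3 -65.9] 15.466277122497559 [ 1.3 25. ] [np.float64(510.162976085031), np.float64(247.75022143489815)] [640.5 -57.9]
```

{"fn": "step_arm", "kwargs": {
  "slide": [
    [-0.3, -0.5, -0.8],
    [0, 0, -0.8],
    [0, 0, -0.8],
    [-0.1, 0, -0.8],
    [-0.1, 0, -0.5],
    [0, 0, -0.2],
    [0, 0, 0]
  ],
  "delta_rot": [
    [0, 0.18, 0],
    [0, 0, 0],
    [0, 0, 0],
    [0, 0, 0],
    [0, 0, 0],
    [0, 0, 0],
    [0, 0, 0]
  ],
  "grip": [1, 1, 1, 1, 1, 1, 1]
}}

```text
t: 26.42
tool_pos: [475.8, -29.7, 27.5]
ee_rot: [[-0.027, 0.999, 0.026], [1.0, 0.027, -0.007], [-0.007, 0.026, -1.0]]
wrist_force: [0.0, 0.8, 0.9]
finger_gap: 85.2
```

{"fn": "step_arm", "kwargs": {
  "slide": [
    [-0.4, -0.2, -0.3],
    [-0.1, 0, -0.3],
    [0, 0, -0.2],
    [0, 0, 0]
  ],
  "delta_rot": [
    [0, 0.3, 0],
    [0, 0, 0],
    [0, 0, 0],
    [0, 0, 0]
  ],
  "grip": [1, 1, 1, 1]
}}

```text
t: 26.75
tool_pos: [466.6, -35.1, 9.9]
ee_rot: [[-0.03, 1.0, 0.005], [0.999, 0.03, -0.009], [-0.009, 0.005, -1.0]]
wrist_force: [-0.2, 0.4, -0.2]
finger_gap: 85.5
```

{"fn": "step_arm", "kwargs": {
  "slide": [
    [0, 0, 0],
    [0, 0, 0],
    [0, 0, 0],
    [0, 0, 0],
    [0, 0, 0],
    [0, 0, 0],
    [0, 0, 0.5],
    [0, 0, 1],
    [0, 0, 1],
    [0, 0, 1]
  ],
  "delta_rot": [
    [0, 0, 0],
    [0, 0, 0],
    [0, 0, 0],
    [0, 0, 0],
    [0, 0, 0],
    [0, 0, 0],
    [0, 0, 0],
    [0, 0, 0],
    [0, 0, 0],
    [0, 0, 0]
  ],
  "grip": [0, 0, 0, 0, 0, 0, 0, 0, 0, 0]
}}

```text
t: 27.58
tool_pos: [462.6, -34.0, 96.1]
ee_rot: [[-0.029, 1.0, -0.006], [1.0, 0.029, -0.006], [-0.006, -0.006, -1.0]]
wrist_force: [-0.1, -0.6, -0.5]
finger_gap: 31.6
```

{"fn": "step_arm", "kwargs": {
  "slide": [
    [0, 0.4, 1],
    [0.2, 0.8, 1],
    [0.3, 1, 1],
    [0.3, 1, 0.6],
    [0.4, 1, 0],
    [0.4, 1, 0],
    [0.4, 1, 0],
    [0.4, 1, 0],
    [0.4, 1, 0],
    [0.4, 1, 0]
  ],
  "delta_rot": [
    [0, 0, 0],
    [0, 0, 0],
    [0, 0, 0],
    [0, 0, 0],
    [0, 0, 0.4],
    [0, 0, 0.3],
    [0, 0, 0],
    [0, 0, 0],
    [0, 0, 0],
    [0, 0, 0]
  ],
  "grip": [0, 0, 0, 0, 0, 0, 0, 0, 0, 0]
}}

```text
t: 28.42
tool_pos: [546.8, 202.9, 199.7]
ee_rot: [[-0.085, 0.996, 0.012], [0.996, 0.085, -0.008], [-0.009, 0.011, -1.0]]
wrist_force: [0.1, 0.3, -0.0]
finger_gap: 31.8
```

{"fn": "step_arm", "kwargs": {
  "slide": [
    [0.3, 1, 0],
    [0.3, 0.9, 0],
    [0, 0.5, 0],
    [0, 0, 0],
    [0, 0, 0]
  ],
  "delta_rot": [
    [0, 0, 0],
    [0, 0, 0],
    [0, 0, 0],
    [0, 0, 0],
    [0, 0, 0]
  ],
  "grip": [0, 0, 0, 0, 0]
}}

```text
t: 28.83
tool_pos: [562.0, 269.9, 198.4]
ee_rot: [[-0.091, 0.996, 0.01], [0.996, 0.091, -0.008], [-0.009, 0.01, -1.0]]
wrist_force: [0.2, 0.6, 0.0]
finger_gap: 31.5
```

{"fn": "step_arm", "kwargs": {
  "slide": [
    [0.6, 0.3, -0.6],
    [0, 0, -0.8],
    [0, 0, -0.8],
    [0, 0, -0.6],
    [0, 0, -0.2],
    [0, 0, 0],
    [0, 0, 0],
    [0, 0, 0],
    [0, 0, 0],
    [0, 0, 0]
  ],
  "delta_rot": [
    [0, 0.1, 0],
    [0, 0, 0],
    [0, 0, 0],
    [0, 0, 0],
    [0, 0, 0],
    [0, 0, 0],
    [0, 0, 0],
    [0, 0, 0],
    [0, 0, 0],
    [0, 0, 0]
  ],
  "grip": [0, 0, 0, 0, 0, 0, 0.8, 0.8, 0.8, 0.8]
}}

```text
t: 29.67
tool_pos: [577.9, 268.9, 125.9]
ee_rot: [[-0.083, 0.997, 0.007], [0.997, 0.083, -0.009], [-0.01, 0.006, -1.0]]
wrist_force: [-0.0, 0.2, 0.5]
finger_gap: 68.3
```

{"fn": "step_arm", "kwargs": {
  "slide": [
    [0, 0, 0.6],
    [0, 0, 1],
    [0, 0, 1],
    [0, -0.6, 1],
    [0, -1, 0],
    [0, -1, 0],
    [0, -1, 0],
    [0.2, -1, 0],
    [0.2, -1, 0],
    [0.2, -1, 0]
  ],
  "delta_rot": [
    [0, 0, 0],
    [0, 0, 0],
    [0, 0, 0],
    [0, 0, 0],
    [0, 0, 0],
    [0, 0, 0],
    [0, 0, 0],
    [0, 0, -0.4],
    [0, 0, -0.4],
    [0, 0, -0.3]
  ],
  "grip": [0.8, 0.8, 0.8, 1, 1, 1, 1, 1, 1, 1]
}}

```text
t: 30.5
tool_pos: [594.6, 103.1, 231.6]
ee_rot: [[0.006, 1.0, 0.024], [1.0, -0.006, -0.008], [-0.008, 0.024, -1.0]]
wrist_force: [0.3, 0.3, 0.1]
finger_gap: 85.2
```

{"fn": "step_arm", "kwargs": {
  "slide": [
    [0.4, -0.8, -0.6],
    [0.4, -1, -0.8],
    [0.4, -1, -0.8],
    [0.4, -1, -0.8],
    [0.4, -0.5, -0.6],
    [0, 0, 0],
    [0, 0, 0]
  ],
  "delta_rot": [
    [0, 0, 0],
    [0, 0, 0],
    [0, 0, 0],
    [0, 0, 0],
    [0, 0, 0],
    [0, 0, 0],
    [0, 0, 0]
  ],
  "grip": [1, 1, 1, 1, 1, 1, 1]
}}

```text
t: 31.08
tool_pos: [651.3, -14.9, 148.6]
ee_rot: [[0.012, 0.999, 0.043], [1.0, -0.011, -0.011], [-0.011, 0.043, -0.999]]
wrist_force: [-0.2, 1.0, 0.2]
finger_gap: 85.5
```

```bash
python3 - <<'E'
from m import *
[print(*p) for p in pods("wrist")]
E
```

```text
0.69 [652.5 -66. ] 15.434436798095703 [ 2.5 25. ] [np.float64(308.4928), np.float64(233.2432)] [652.1 -55.7]
0.57 [755.4 -21.2] 71.25885772705078 [ 5.5 18.1] [np.float64(365.16714542190306), np.float64(172.2456014362657)] [702.8   1.2]
```

{"fn": "step_arm", "kwargs": {
  "slide": [
    [0, -1, -0.2],
    [0, -0.9, -0.6],
    [0, 0, -0.8],
    [0, 0, -0.8],
    [0, 0, -0.8],
    [0, 0, -0.8],
    [0, 0, -0.4],
    [0, 0, 0]
  ],
  "delta_rot": [
    [0.12, 0.49, 0],
    [0, 0, 0],
    [0, 0, 0],
    [0, 0, 0],
    [0, 0, 0],
    [0, 0, 0],
    [0, 0, 0],
    [0, 0, 0]
  ],
  "grip": [1, 1, 1, 1, 1, 1, 1, 1]
}}

```text
t: 31.85
tool_pos: [657.4, -54.8, 51.6]
ee_rot: [[-0.003, 1.0, 0.023], [1.0, 0.003, -0.005], [-0.005, 0.023, -1.0]]
wrist_force: [-0.9, -0.2, 0.2]
finger_gap: 85.4
```

{"fn": "step_arm", "kwargs": {
  "slide": [
    [-0.3, -0.5, -0.3],
    [-0.1, 0, -0.6],
    [0, 0, -0.5],
    [0, 0, -0.3],
    [0, 0, -0.1],
    [0, 0, 0]
  ],
  "delta_rot": [
    [0, 0.3, 0],
    [0, 0, 0],
    [0, 0, 0],
    [0, 0, 0],
    [0, 0, 0],
    [0, 0, 0]
  ],
  "grip": [1, 1, 1, 1, 1, 1]
}}

```text
t: 32.35
tool_pos: [649.1, -67.8, 7.7]
ee_rot: [[-0.005, 1.0, 0.001], [1.0, 0.005, -0.007], [-0.007, 0.001, -1.0]]
wrist_force: [-0.6, -0.6, -0.6]
finger_gap: 85.3
```

{"fn": "step_arm", "kwargs": {
  "slide": [
    [0, 0, 0],
    [0, 0, 0],
    [0, 0, 0],
    [0, 0, 0],
    [0, 0, 0],
    [0, 0, 0],
    [0, 0, 0.5],
    [0, 0, 1],
    [0, 0, 1],
    [0, 0, 1]
  ],
  "delta_rot": [
    [0, 0, 0],
    [0, 0, 0],
    [0, 0, 0],
    [0, 0, 0],
    [0, 0, 0],
    [0, 0, 0],
    [0, 0, 0],
    [0, 0, 0],
    [0, 0, 0],
    [0, 0, 0]
  ],
  "grip": [0, 0, 0, 0, 0, 0, 0, 0, 0, 0]
}}

```text
t: 33.18
tool_pos: [645.6, -66.6, 95.1]
ee_rot: [[-0.005, 1.0, -0.008], [1.0, 0.005, -0.004], [-0.004, -0.008, -1.0]]
wrist_force: [1.1, -0.5, -0.1]
finger_gap: 31.7
```

{"fn": "step_arm", "kwargs": {
  "slide": [
    [0, 0.4, 1],
    [0, 0.8, 1],
    [-0.2, 1, 1],
    [-0.2, 1, 0.6],
    [-0.4, 1, 0],
    [-0.4, 1, 0],
    [-0.4, 1, 0],
    [-0.4, 1, 0],
    [-0.4, 1, 0],
    [-0.4, 1, 0]
  ],
  "delta_rot": [
    [0, 0, 0],
    [0, 0, 0],
    [0, 0, 0],
    [0, 0, 0],
    [0, 0, 0.5],
    [0, 0, 0.5],
    [0, 0, 0],
    [0, 0, 0],
    [0, 0, 0],
    [0, 0, 0]
  ],
  "grip": [0, 0, 0, 0, 0, 0, 0, 0, 0, 0]
}}

```text
t: 34.02
tool_pos: [578.2, 167.0, 211.9]
ee_rot: [[-0.088, 0.996, 0.021], [0.996, 0.088, -0.007], [-0.009, 0.021, -1.0]]
wrist_force: [1.2, 0.2, -1.5]
finger_gap: 31.9
```

{"fn": "step_arm", "kwargs": {
  "slide": [
    [0, 1, 0],
    [0, 1, 0],
    [0, 0.9, 0],
    [0, 0.4, 0],
    [0, 0, 0],
    [0, 0, 0]
  ],
  "delta_rot": [
    [0, 0, 0],
    [0, 0, 0],
    [0, 0, 0],
    [0, 0, 0],
    [0, 0, 0],
    [0, 0, 0]
  ],
  "grip": [0, 0, 0, 0, 0, 0]
}}

```text
t: 34.52
tool_pos: [574.7, 257.9, 218.2]
ee_rot: [[-0.095, 0.995, 0.027], [0.995, 0.095, -0.005], [-0.008, 0.026, -1.0]]
wrist_force: [-0.2, -0.7, -0.2]
finger_gap: 31.7
```

{"fn": "step_arm", "kwargs": {
  "slide": [
    [0.3, 0.6, -0.8],
    [0, 0, -0.8],
    [0, 0, -0.8],
    [0, 0, -0.8],
    [0, 0, -0.4],
    [0, 0, 0],
    [0, 0, 0],
    [0, 0, 0],
    [0, 0, 0],
    [0, 0, 0]
  ],
  "delta_rot": [
    [0, 0.2, 0],
    [0, 0, 0],
    [0, 0, 0],
    [0, 0, 0],
    [0, 0, 0],
    [0, 0, 0],
    [0, 0, 0],
    [0, 0, 0],
    [0, 0, 0],
    [0, 0, 0]
  ],
  "grip": [0, 0, 0, 0, 0, 0, 0.8, 0.8, 0.8, 0.8]
}}

```text
t: 35.35
tool_pos: [587.7, 264.2, 132.4]
ee_rot: [[-0.085, 0.996, 0.018], [0.996, 0.085, -0.006], [-0.007, 0.018, -1.0]]
wrist_force: [-1.0, 0.0, 0.8]
finger_gap: 68.5
```

{"fn": "step_arm", "kwargs": {
  "slide": [
    [0, 0, 0.6],
    [0, 0, 1],
    [0, 0, 1],
    [0, -0.6, 1],
    [0, -1, 0],
    [0, -1, 0],
    [0, -1, 0],
    [0, -1, 0],
    [0, -1, 0],
    [0, -0.5, 0]
  ],
  "delta_rot": [
    [0, 0, 0],
    [0, 0, 0],
    [0, 0, 0],
    [0, 0, 0],
    [0, 0, 0],
    [0, 0, 0],
    [0, 0, 0],
    [0, 0, 0],
    [0, 0, 0],
    [0, 0, 0]
  ],
  "grip": [0.8, 0.8, 0.8, 1, 1, 1, 1, 1, 1, 1]
}}

```text
t: 36.18
tool_pos: [590.6, 109.7, 240.4]
ee_rot: [[-0.093, 0.995, 0.04], [0.996, 0.093, -0.004], [-0.007, 0.039, -0.999]]
wrist_force: [0.7, 0.2, 0.2]
finger_gap: 85.9
```

```bash
python3 - <<'E'
from m import *
[print(*p) for p in pods("wrist")]
print(sensors.get_state()["tool_pos"])
C,im,d=snap("wrist","w4"); 
for r in pin(C,"wrist","lever_tip",36)[:2]: print(*r)
for r in imaging.outline_of("wrist","lever_tip")[:1]:
    P=mask_pts(C,r["pixels"],d);print(np.percentile(P,[2,50,98],axis=0))
C,im2,d=snap("top"); cv2.imwrite("pics/w4.png",np.vstack([cv2.resize(im[:230],(640,230)),cv2.resize(im2[120:280,120:480],(640,284))]))
E
```

```text
0.92 [592.1 263.7] 15.220789909362793 [12.  29.8] [np.float64(319.2111801242236), np.float64(19.347826086956523)] [591.4 263.2]
0.66 [607.5 220.4] 15.057787895202637 [27.1 37.4] [np.float64(329.4847374847375), np.float64(64.52258852258852)] [606.3 222.5]
0.66 [621.4 255.3] 2.1959588527679443 [17.4 22.2] [np.float64(347.85714285714283), np.float64(31.142857142857142)] [621.6 255.6]
[590.7 110.3 240.2]
[[586.   70.9   5.2]
 [595.8 129.   55.3]
 [612.2 184.3  72.4]]
```

View pics/w4.png

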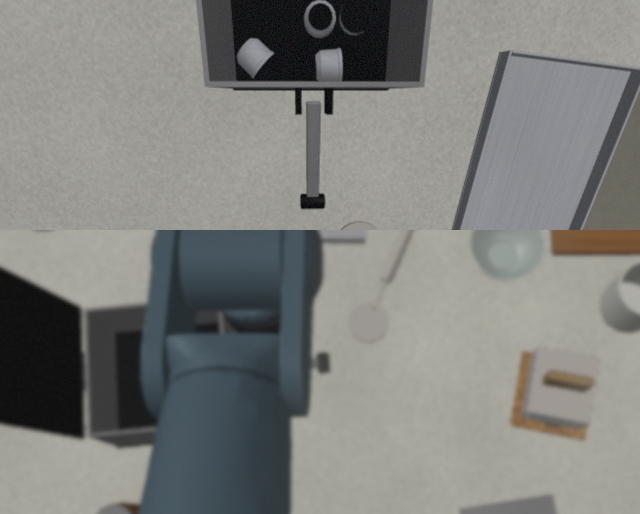

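Four capsules are in view in the bin and the counter is clear. I move for a full view of the bin before shutting it.

{"fn": "step_arm", "kwargs": {
  "slide": [
    [-0.2, 0.8, 0.8],
    [-0.2, 0.8, 0.8],
    [0, 0.8, 0.8],
    [0, 0, 0],
    [0, 0, 0]
  ],
  "delta_rot": [
    [0, 0.4, 0],
    [0, 0, 0],
    [0, 0, 0],
    [0, 0, 0],
    [0, 0, 0]
  ],
  "grip": [1, 1, 1, 1, 1]
}}

```text
t: 36.9
tool_pos: [577.1, 180.1, 298.1]
ee_rot: [[-0.102, 0.995, -0.005], [0.995, 0.102, -0.002], [-0.001, -0.005, -1.0]]
wrist_force: [-0.5, 0.1, -0.9]
finger_gap: 85.3
```

```bash
python3 - <<'E'
from m import *
[print(*p) for p in pods("wrist")]
C,im,d=snap("wrist"); cv2.imwrite("pics/w5.png",im[:300,120:520])
E
```

```text
0.89 [594.  311.5] 14.434282302856445 [27.8 37.4] [np.float64(338.98272884283244), np.float64(53.027633851468046)] [593.6 312. ]
0.7 [607.3 220. ] 16.02770233154297 [25.  37.2] [np.float64(339.92120075046904), np.float64(130.94934333958724)] [606.4 220.8]
0.61 [529.7 221.4] 14.46628189086914 [26.9 37.2] [np.float64(279.8845360824742), np.float64(123.04329896907217)] [528.3 222.8]
0.56 [592.2 263.9] 15.293482780456543 [12.7 29.8] [np.float64(333.4714285714286), np.float64(96.17142857142858)] [592.9 262.4]
```

View pics/w5.png

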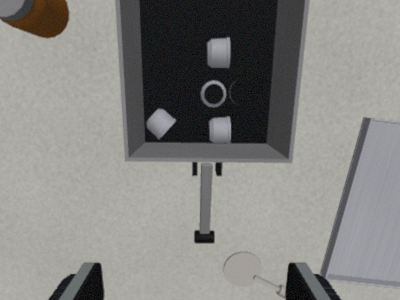

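All the capsules are accounted for: three on their sides at (218,52), (160,123) and (220,130), one flat at (213,93), and a fifth showing as an arc at (237,93). I check that the caddy is empty by looking through its clear flap before I shut the lid.

{"fn": "step_arm", "kwargs": {
  "slide": [
    [-0.2, -0.8, 0],
    [-0.4, -1, 0],
    [-0.4, -1, 0],
    [-0.5, -1, 0],
    [-0.5, -1, 0],
    [-0.5, -1, 0],
    [-0.5, -1, 0],
    [-0.5, -1, 0],
    [-0.5, -1, 0],
    [-0.5, -1, 0]
  ],
  "delta_rot": [
    [0, 0, 0],
    [0, 0, 0],
    [0, 0, 0],
    [0, 0, 0],
    [0, 0, 0],
    [0, 0, 0],
    [0, -0.5, 0],
    [0, -0.5, 0],
    [0, -0.5, 0],
    [0, -0.5, 0]
  ],
  "grip": [1, 1, 1, 1, 1, 1, 1, 1, 1, 1]
}}

```text
t: 37.88
tool_pos: [455.0, -77.6, 281.9]
ee_rot: [[-0.098, 0.984, 0.152], [0.995, 0.1, -0.002], [-0.017, 0.151, -0.988]]
wrist_force: [-0.0, -0.9, 0.5]
finger_gap: 85.4
```

{"fn": "step_arm", "kwargs": {
  "slide": [
    [-0.5, -1, -0.3],
    [-0.5, -1, -0.3],
    [-0.5, -1, -0.4],
    [-0.4, -1, -0.4],
    [-0.4, -0.8, -0.5],
    [0, -0.5, -0.5],
    [0, 0, -0.5],
    [0, 0, -0.5],
    [0, 0, 0],
    [0, 0, 0]
  ],
  "delta_rot": [
    [0, -0.9, 0],
    [0, -0.9, 0],
    [0, -0.9, 0],
    [0, -0.9, 0],
    [0, -0.9, 0],
    [0, -0.9, 0],
    [0, -0.9, 0],
    [0, 0, 0],
    [0, 0, 0],
    [0, 0, 0]
  ],
  "grip": [1, 1, 1, 1, 1, 1, 1, 1, 1, 1]
}}

```text
t: 38.72
tool_pos: [384.7, -222.0, 183.8]
ee_rot: [[-0.043, 0.748, 0.663], [0.997, 0.077, -0.023], [-0.068, 0.66, -0.748]]
wrist_force: [-0.3, -0.5, 0.7]
finger_gap: 85.5
```

```bash
python3 - <<'E'
from m import *
C,im,d=snap("wrist","w6")
print([(r["score"],np.array(r["point"])*[640,400]) for r in imaging.pinpoint("wrist","caddy_lip")+imaging.pinpoint("wrist","pod0")])
E
```

```text
[(0.75, array([296.1, 180.6]))]
```

View pics/w6.png

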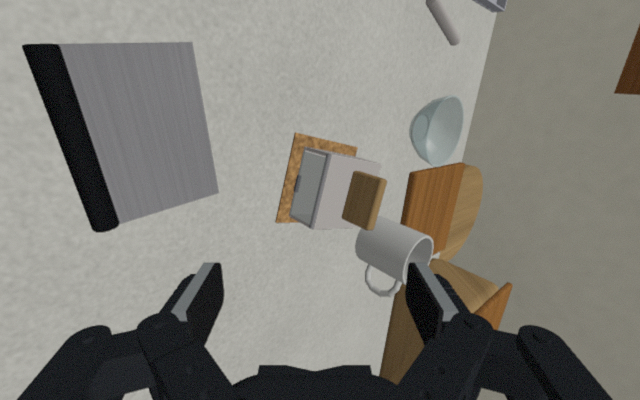

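The caddy mouth at (312,185) is uniformly empty and the flap is shut. Now I go back to the lever.

{"fn": "step_arm", "kwargs": {
  "slide": [
    [0, 0.6, 1],
    [0.6, 1, 1],
    [1, 1, 0.6],
    [1, 1, 0],
    [1, 1, 0],
    [1, 1, 0],
    [1, 1, 0],
    [1, 1, 0],
    [1, 1, 0],
    [0.6, 0.6, 0]
  ],
  "delta_rot": [
    [0, 0.8, 0],
    [0, 0.9, 0],
    [0, 0.9, 0],
    [0, 0.9, 0],
    [0, 0.9, 0],
    [0, 0.9, 0],
    [0, 0.9, 0],
    [0, 0.9, 0],
    [0, 0.9, 0],
    [0, 0, 0]
  ],
  "grip": [1, 1, 1, 1, 1, 1, 1, 1, 1, 1]
}}

```text
t: 39.7
tool_pos: [601.1, 15.1, 266.0]
ee_rot: [[-0.086, 0.995, 0.052], [0.995, 0.088, -0.05], [-0.054, 0.047, -0.997]]
wrist_force: [0.2, -1.0, -0.2]
finger_gap: 85.3
```

{"fn": "step_arm", "kwargs": {
  "slide": [
    [0, 0, 0],
    [0, 0, 0]
  ],
  "delta_rot": [
    [0, 0, 0],
    [0, 0, 0]
  ],
  "grip": [1, 1]
}}

```text
t: 39.87
tool_pos: [605.9, 21.1, 267.2]
ee_rot: [[-0.095, 0.994, 0.055], [0.994, 0.097, -0.049], [-0.054, 0.05, -0.997]]
wrist_force: [-0.8, -0.0, 0.4]
finger_gap: 85.4
```

```bash
python3 - <<'E'
from m import *
C,im,d=snap("wrist","w7")
for r in pin(C,"wrist","lever_tip",36)[:2]: print(*r)
for r in imaging.outline_of("wrist","lever_tip")[:1]:
    P=mask_pts(C,r["pixels"],d);Q=P[(P[:,1]<90)&(P[:,2]>25)];print(np.percentile(P,[2,50,98],axis=0),np.percentile(Q,[2,50,98],axis=0))
E
```

```text
0.61 [299.8 107. ] [597.2  77.5  36. ]
[[587.5  70.4  41.1]
 [596.4 125.1  54.5]
 [611.1 172.3  69.2]] [[588.5  68.6  39.7]
 [600.   78.2  43.8]
 [613.3  89.1  46.1]]
```

{"fn": "step_arm", "kwargs": {
  "slide": [
    [-0.2, 1, -0.4],
    [-0.1, 0.9, -1],
    [0, 0.3, -1],
    [0, 0, -1],
    [0, 0, -1],
    [0, 0, -1],
    [0, 0, -1],
    [0, 0, 0],
    [0, 0, 0]
  ],
  "delta_rot": [
    [0.56, 0.63, 0],
    [0, 0, 0],
    [0, 0, 0],
    [0, 0, 0],
    [0, 0, 0],
    [0, 0, 0],
    [0, 0, 0],
    [0, 0, 0],
    [0, 0, 0]
  ],
  "grip": [0.55, 0.55, 0.55, 0.55, 0.55, 0.55, 0.55, 0.55, 0.55]
}}

```text
t: 40.77
tool_pos: [591.6, 65.8, 110.9]
ee_rot: [[-0.076, 0.997, 0.012], [0.997, 0.076, -0.002], [-0.002, 0.012, -1.0]]
wrist_force: [0.8, 0.1, 1.1]
finger_gap: 47.2
```

{"fn": "step_arm", "kwargs": {
  "slide": [
    [0.25, 0.5, -0.5],
    [0, 0, -0.8],
    [0, 0, -0.6],
    [0, 0, 0],
    [0, 0, 0]
  ],
  "delta_rot": [
    [0, 0.12, 0],
    [0, 0, 0],
    [0, 0, 0],
    [0, 0, 0],
    [0, 0, 0]
  ],
  "grip": [0.55, 0.55, 0.55, 0.55, 0.55]
}}

```text
t: 41.18
tool_pos: [603.0, 74.9, 73.8]
ee_rot: [[-0.07, 0.997, 0.017], [0.998, 0.07, -0.003], [-0.004, 0.016, -1.0]]
wrist_force: [0.5, -0.3, 0.9]
finger_gap: 47.1
```

{"fn": "step_arm", "kwargs": {
  "slide": [
    [-0.2, 0.15, -0.4],
    [-0.05, 0, -0.6],
    [0, 0, -0.6],
    [0, 0, -0.3],
    [0, 0, 0]
  ],
  "delta_rot": [
    [0, 0.15, 0],
    [0, 0, 0],
    [0, 0, 0],
    [0, 0, 0],
    [0, 0, 0]
  ],
  "grip": [0.55, 0.55, 0.55, 0.55, 0.55]
}}

```text
t: 41.6
tool_pos: [601.1, 78.0, 33.5]
ee_rot: [[-0.068, 0.998, 0.016], [0.998, 0.068, -0.004], [-0.005, 0.016, -1.0]]
wrist_force: [0.0, -0.1, -0.8]
finger_gap: 47.1
```

{"fn": "step_arm", "kwargs": {
  "slide": [
    [0, 0, -0.3],
    [0, 0, -0.25],
    [0, 0, 0],
    [0, 0, 0],
    [0, 0, 0],
    [0, 0, 0],
    [0, 0, 0],
    [0, 0, 0]
  ],
  "delta_rot": [
    [0, 0, 0],
    [0, 0, 0],
    [0, 0, 0],
    [0, 0, 0],
    [0, 0, 0],
    [0, 0, 0],
    [0, 0, 0],
    [0, 0, 0]
  ],
  "grip": [0.55, 0.55, 0.55, 0, 0, 0, 0, 0]
}}

```text
t: 42.27
tool_pos: [599.5, 77.6, 21.9]
ee_rot: [[-0.069, 0.998, 0.009], [0.998, 0.069, -0.005], [-0.006, 0.009, -1.0]]
wrist_force: [-0.6, 1.1, -2.0]
finger_gap: 26.9
```

{"fn": "step_arm", "kwargs": {
  "slide": [
    [0, -0.08, 0.4],
    [0, -0.05, 0.4],
    [0, -0.03, 0.4],
    [0, 0, 0.4],
    [0, 0.03, 0.4],
    [0, 0.05, 0.4],
    [0, 0.08, 0.3],
    [0, 0, 0]
  ],
  "delta_rot": [
    [0, 0, 0],
    [0, 0, 0],
    [0, 0, 0],
    [0, 0, 0],
    [0, 0, 0],
    [0, 0, 0],
    [0, 0, 0],
    [0, 0, 0]
  ],
  "grip": [0, 0, 0, 0, 0, 0, 0, 0]
}}

```text
t: 42.93
tool_pos: [599.1, 80.6, 91.5]
ee_rot: [[-0.072, 0.997, 0.013], [0.997, 0.072, -0.002], [-0.003, 0.013, -1.0]]
wrist_force: [6.1, -0.5, -13.9]
finger_gap: 26.1
```

{"fn": "step_arm", "kwargs": {
  "slide": [
    [0, 0, 0],
    [0, 0, 0],
    [0, 0, 0],
    [0, 0, 0],
    [0, 0, 0.5],
    [0, 0, 1],
    [0, 0, 1],
    [0, 0, 1],
    [0, 0, 1],
    [0, 0, 0]
  ],
  "delta_rot": [
    [0, 0, 0],
    [0, 0, 0],
    [0, 0, 0],
    [0, 0, 0],
    [0, 0, 0],
    [0, 0, 0],
    [0, 0, 0],
    [0, 0, 0],
    [0, 0, 0],
    [0, 0, 0]
  ],
  "grip": [0.6, 0.6, 0.6, 0.6, 0.6, 0.6, 0.6, 0.6, 0.6, 0.6]
}}

```text
t: 43.77
tool_pos: [598.1, 79.3, 216.9]
ee_rot: [[-0.069, 0.998, 0.012], [0.998, 0.069, -0.003], [-0.004, 0.012, -1.0]]
wrist_force: [0.5, 0.7, 1.7]
finger_gap: 50.9
```

{"fn": "step_arm", "kwargs": {
  "slide": [
    [0, -1, 0.4],
    [0, -1, 0.4],
    [0, -1, 0],
    [0, 0, 0],
    [0, 0, 0],
    [0, 0, 0]
  ],
  "delta_rot": [
    [0, 0, 0],
    [0, 0, 0],
    [0, 0, 0],
    [0, 0, 0],
    [0, 0, 0],
    [0, 0, 0]
  ],
  "grip": [0.6, 0.6, 0.6, 0.6, 0.6, 0.6]
}}

```text
t: 44.27
tool_pos: [599.3, 1.8, 246.7]
ee_rot: [[-0.07, 0.997, 0.023], [0.998, 0.07, -0.004], [-0.006, 0.022, -1.0]]
wrist_force: [0.5, 0.1, 0.5]
finger_gap: 51.5
```

```bash
python3 - <<'E'
from m import *
C,im,d=snap("scene"); cv2.imwrite("pics/s8.png",cv2.resize(im[90:330,100:540],(800,436)))
for r in imaging.outline_of("scene","bin_lid")[:1]:
    P=mask_pts(C,r["pixels"],d);print(r["score"],np.percentile(P,[2,50,98],axis=0))
for r in imaging.outline_of("scene","caddy")[:1]:
    P=mask_pts(C,r["pixels"],d);Q=P[(P[:,2]>44)&(P[:,2]<60)];print(np.percentile(Q[:,2],[5,95]),cv2.minAreaRect(Q[:,:2].astype(np.float32)))
E
```

```text
0.85 [[499.9 194.9 125.4]
 [597.4 279.6 128.9]
 [671.6 372.8 131.4]]
[46.3 55.1] ((564.4631958007812, -256.1076965332031), (87.70751190185547, 100.1505126953125), 78.5722885131836)
```

View pics/s8.png

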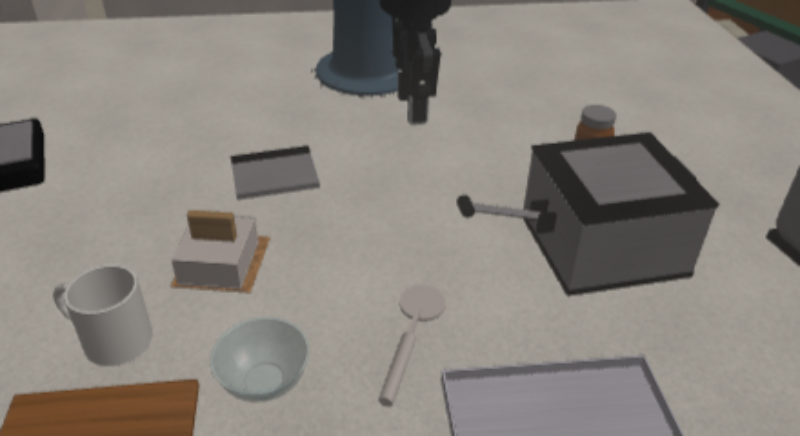

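The lid is shut and level at z 125–131, the caddy stands on its mat at (215,250), the counter is clear and the gripper touches nothing. I hand the job in.

```bash
python3 -c "
from bench import manip; print(manip.finish_job())"
```

```text
the job is handed in; nothing more can be done
None
```

The job is handed in at about 44 s of the 208 s allowed. All the capsules are in the bin, the lid is shut, and the empty caddy is back on its mat.

I pressed the lever down so the lid stood open, then tipped the caddy over the bin to about 0.8 rad. Two capsules slid out. I put the caddy back on the mat, dropped the three loose capsules into the bin, and raised the lever by its roller.

**Last checks**
- **Capsules:** before shutting the lid I saw five in the bin, which is the two from the caddy and the three from the counter. One showed only as an arc, and the detector reported four of the five in that last view.
- **Caddy:** seen through its clear flap, it was empty. It stands upright, about 6 mm from the mat's centre by camera.
- **Lid:** level at z of about 125–131 mm, matching the 130 mm expected when shut.
- **Other things:** they looked unmoved in the last picture; I did not measure them.

No check failed, and the only disagreement was the detector's capsule count.

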